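# Get the spare tape from the back of the supply tray

## Task

The tape stand on the packing bench is empty and the spare roll of tape sits at the back of the plywood tray, hemmed in by a bottle, a jar and a small carton. First stand those three on the grey side mat, all three together, before touching the roll; then slip the roll over the post of the tape stand, down onto its base, and after that put the bottle, jar and carton back on the tray, each upright and centred on its own black pad (small round pad: bottle; large round pad: jar; oblong pad: carton, with its sides parallel to the pad's). Keep those three upright throughout, and leave the small wooden stamp on the tray where it is.

Things in the scene. Friction and masses are not known exactly. Their poses are not given: they have to be found in the camera images.
- bottle: white plastic bottle, standing: round body 48 mm across up to 62 mm high, tapering to a 26 mm neck at 78 mm, then a grey cylindrical cap 30 mm across from 84 mm to the top at 125 mm. Origin: centre of its underside; z up its axis. 0.2 kg or so. Lift it by the cap.
- jar: brown glass jar with a black lid, standing: cylinder 58 mm across, 105 mm high with the lid (lid: top 18 mm, same width). Origin: centre of its underside; z up its axis. 0.3 kg or so.
- carton: small closed brown carton, standing: 40 mm (its x) by 60 mm (its y) by 115 mm high, with a strip of tan tape over the middle. Origin: centre of its underside. 0.18 kg or so.
- roll: roll of tan packing tape lying flat at the back of the tray: 60 mm across, 48 mm high, open core 32 mm across right through. It starts on the 8 mm thick floor of the tray, 75 mm or so from the centres of the three things around it; a low back rim of the tray (38 mm above the bench) stands 45 mm behind its centre. Origin: centre of its underside; z up its axis. 0.15 kg or so.
- bottle_pad: small round black pad, 68 mm across, fixed on the tray: the bottle's own place, where it starts. Origin: centre of its underside, which lies on the tray's floor 8 mm above the bench; the pad is 2 mm thick. The pads' axes are parallel to the tray's: x to the back of the tray (away from the robot), y along its width.
- jar_pad: large round black pad, 78 mm across, 2 mm thick, fixed on the tray: the jar's own place, where it starts. Origin and axes as for the small round pad. The three pads lie left of, right of and in front of the roll, in any arrangement, 86 to 144 mm apart, on the fixed plywood tray (180 by 250 mm, floor 8 mm thick, turned by up to 15 degrees).
- carton_pad: oblong black pad, 56 mm (x) by 76 mm (y), 2 mm thick, fixed on the tray: the carton's own place, where it starts (its x along the pad's x). Origin and axes as for the small round pad.
- mat: grey side mat lying on the bench to one side of the tray (left or right), fixed, empty at the start: 300 mm (its x) by 130 mm (its y), 3 mm thick. Origin: centre of its underside, on the bench. It has room for the three things in a row along its x.
- stand: tape stand on the other side of the tray, fixed: grey round base 90 mm across and 10 mm thick, with an upright steel post 12 mm across at its centre whose top is 52 mm above the bench. Origin: centre of the base's underside, on the bench; z up the post.
- stamp: small wooden stamp, 28 mm across and 40 mm high, standing in the back right corner of the tray, not to be disturbed. Origin: centre of its underside.
Things that resemble listed ones, but are neither listed nor needed, are in the scene too. What is shaped like the jar but blue, red or turquoise is not meant.

How it is judged:
By the outcome, as a careful person would: the job done as asked, in the order asked, and still so for the second after the job is handed in, with the robot touching nothing.
It also fails if it takes over 144 s, if anything falls off the work surface, if the arm or the gripper's body presses on something with over 40 N, if the wrist force passes 120 N, or if a joint passes its speed limit or range.

## Robot

A 6-joint arm with a two-finger parallel gripper is mounted at the origin on the work surface. World frame = base frame: x ahead of the robot, y to its left, z up, the work surface at z = 0. Lengths are in m, angles in rad, forces in N, time in s.
With the tool pointing down it reaches from about 0.25 to 0.775 m from the base axis. Payload 4 kg.
Tool frame: the origin (TCP) lies midway between the tips of the shut fingers; the grasp point (between the pads) lies 19 mm behind it; z points along the fingers, x is the direction in which the jaws open and shut, and the axes are right-handed (so a half turn about z gives the same grasp; the last joint's range is limited). The gripper opens to 94 mm and grips with 3 to 60 N. Pads are 16 mm wide; open, the fingers measure 119 mm over their backs; the gripper's body (75 mm by 177 mm) begins 78 mm behind the grasp point.
Start: joints at [1.217, 0.087, 1.371, -0, 1.684, -0.103], TCP at [0.137, 0.533, 0.206] pointing down, gripper open.
Joint ranges: [-3.1, 3.1], [-0.76, 2.03], [0.27, 2.55], [-1.08, 4.22], [0.17, 2.65], [-2.57, 2.57]. Speed limits (rad/s): [2.79, 2.79, 3.14, 3.14, 3.14, 3.14].

## Interface

Orientations are given as [roll, pitch, yaw] about the fixed x, y, z axes, in that order (R = Rz(yaw) Ry(pitch) Rx(roll)).
In Python, from bench import robot gives the robot as it stands.
- The arm moves only by the shell command python3 -m handwheel 'ROWS'. ROWS is a JSON object of lists of equal length, an entry for each row: "delta_pos": the shift along the tool's x, y, z in mm, a list of three; "rotation": the turn, a rotation vector about the tool's x, y, z in rad, a list of three; "claw": the closure, from -1 (fully open) to 1 (shut). In form: {"delta_pos": [[tx, ty, tz], ...], "rotation": [[wx, wy, wz], ...], "claw": [claw, ...]}. A call has exactly 8 rows; each row shifts and turns the commanded pose from where the row before left it, along the tool's axes as they then stand; what a row does not reach is not made up. A row lasts 1/8 s, in which the tool goes at most 62.5 mm and 10.7 degrees, less where a joint would pass 70% of its speed; a pose out of reach is approached as far as the arm can. A call with a gripper value outside its range is refused whole. The fingers move at their own pace and stop on an object; the grip force is fixed at half the most. Time passes only in rows, so rows that do not move let the fingers close, or fill a call up. It gives the time, the measured TCP pose, the force and the opening at its end, in the units of the state.
- robot.get_obs(): the state, without advancing time (a new reading comes with each control period).
- robot.snapshot(name): name is "scene" or "side" or "wrist"; returns a dict with "color" (420x560x3 uint8, red, green, blue), "intrinsics" (3x3 intrinsics, pixels), "eye" and "rotation" of the camera in the world. Camera axes: x right, y down, z forward; pixel columns grow to the right and rows downward; lengths in m; the calibration is good to about 2 mm. A picture is of the moment at which its call begins. There is no depth.
- robot.close_job(): hands the job in, once; it reports no verdict.
The state is a dict: "time": time; "joint_positions": joint angles; "qvel": joint speeds; "joint_torque": joint torques, N m; "tool_pos": TCP position; "ee_rot": TCP orientation; "wrist_force": force on the tool from outside, world axes, zero at the start; "wrist_torque": the same for the moment, N m; "width": finger opening in m.
Only numpy, scipy, OpenCV 4.12 (cv2) and the standard library are available. Lean on these libraries where they do the work, as an engineer would, in place of code of your own. Each camera call takes 0.05 s, during which the arm holds its last target.

## Working session

There is one attempt and no reset: what is moved stays moved. The work goes in short steps, Python scripts to look and compute and a shell command to move; the robot and the scene stay as the last step left them, time stands still between calls to the robot, and variables do not carry over. Pictures are saved under pics/ and viewed, and the job is handed in when it is done.

```bash
ls; mkdir -p pics
python3 - <<'E'
from bench import robot
import cv2
print(robot.get_obs())
for n in ["scene","side","wrist"]:
    s=robot.snapshot(n); cv2.imwrite(f"pics/{n}0.png",s["color"][:,:,::-1]); print(n,s["intrinsics"],s["eye"],s["rotation"])
E
```

```text
pics
{'time': 0.0, 'joint_positions': array([ 1.21688011e+00,  8.79585558e-02,  1.37226594e+00,  3.62160934e-06,
        1.68359872e+00, -1.03104519e-01]), 'qvel': array([ 0.00103824, -0.00099387,  0.00079969, -0.00112634, -0.00048828,
       -0.00099488]), 'joint_torque': array([-2.02814390e-04, -3.40168619e+01, -3.02425933e+01,  7.17417081e-02,
        3.27511621e-02, -1.72680684e-04]), 'tool_pos': array([0.13631636, 0.53226474, 0.20429632]), 'ee_rot': array([-3.14135950e+00,  2.21834617e-03,  1.31998529e+00]), 'wrist_force': array([ 0.19704817,  1.17385201, -1.15799451]), 'wrist_torque': array([-0.02210583, -0.04125192, -0.03197347]), 'width': 0.09445160900094665}
scene [[489.8328526    0.         279.75865714]
 [  0.         489.8328526  206.79398387]
 [  0.           0.           1.        ]] [ 0.9768122  -0.326845    0.74485115] [-2.48218513  0.01409204  0.86850904]
side [[482.33580098   0.         273.50436075]
 [  0.         482.33580098 206.9180115 ]
 [  0.           0.           1.        ]] [ 0.37007646 -0.68851178  0.58587758] [-2.21655778 -0.00743753 -0.24464091]
wrist [[292.22430843   0.         274.33666815]
 [  0.         292.22430843 211.11964881]
 [  0.           0.           1.        ]] [0.06869158 0.55052211 0.38318865] [2.89402516e+00 1.99311598e-03 1.32001828e+00]
```

View pics/scene0.png

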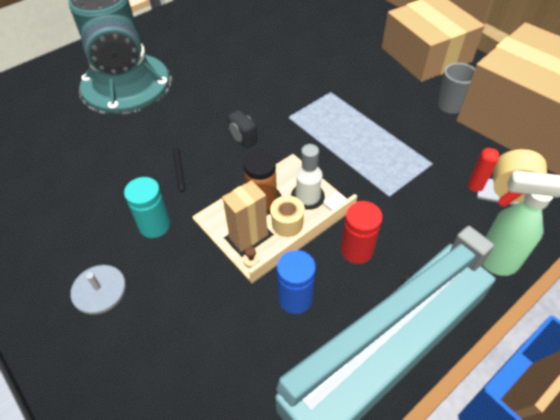

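View pics/side0.png

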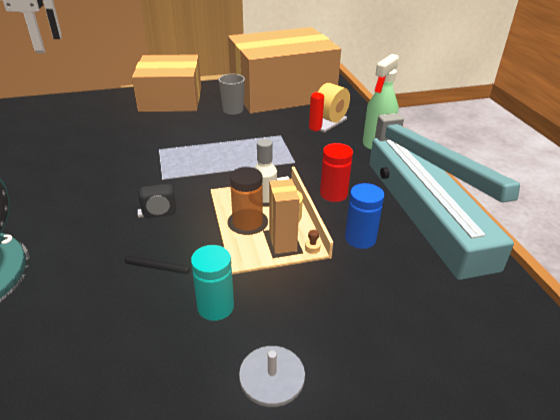

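View pics/wrist0.png

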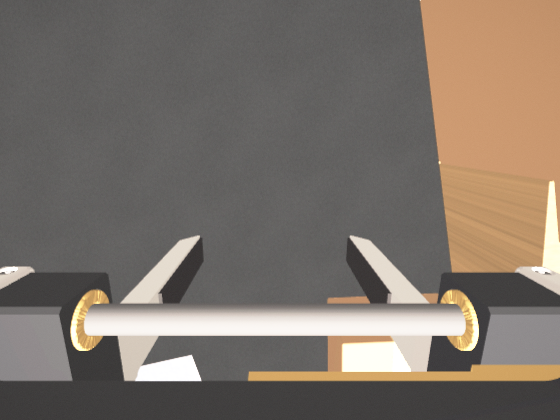

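The scene view shows the tray near (275,215), with the carton at (245,215), jar (260,180), bottle (309,180) and roll (287,213). The mat is at (360,140), to robot-left, and the stand at (98,288). I'll zoom in to measure.

```bash
cat > h.py <<'E'
import numpy as np, cv2, json
from scipy.spatial.transform import Rotation as Ro
from bench import robot
def snap(n,name=None):
    s=robot.snapshot(n)
    if name: cv2.imwrite(f"pics/{name}.png",s["color"][:,:,::-1])
    return s
def R(s): return Ro.from_euler('xyz',s["rotation"]).as_matrix()
def proj(s,P):
    P=np.atleast_2d(P); c=(P-s["eye"])@R(s); u=c@s["intrinsics"].T; return u[:,:2]/u[:,2:]
def ray(s,px):
    px=np.atleast_2d(px).astype(float); d=np.c_[px,np.ones(len(px))]@np.linalg.inv(s["intrinsics"]).T@R(s).T
    return d
def plane(s,px,z):
    d=ray(s,px); t=(z-s["eye"][2])/d[:,2]; return s["eye"]+d*t[:,None]
def crop(s,x0,y0,x1,y1,k,name):
    im=s["color"][y0:y1,x0:x1,::-1]; im=cv2.resize(im,None,fx=k,fy=k,interpolation=cv2.INTER_CUBIC); cv2.imwrite(f"pics/{name}.png",im)
E
python3 - <<'E'
from h import *
s=snap("scene");crop(s,185,130,365,280,4,"c_scene")
print(plane(s,[[98,290],[360,140],[195,217],[355,205]],0.0))
s=snap("side");crop(s,200,130,350,280,4,"c_side")
print(plane(s,[[272,378],[226,156]],0.0))
E
```

```text
[[ 0.46326834 -0.31329352  0.        ]
 [ 0.5034909   0.28538177  0.        ]
 [ 0.44261661 -0.09946744  0.        ]
 [ 0.62065064  0.15048328  0.        ]]
[[ 0.4661233  -0.31323906  0.        ]
 [ 0.5023597   0.2831217   0.        ]]
```

View pics/c_scene.png

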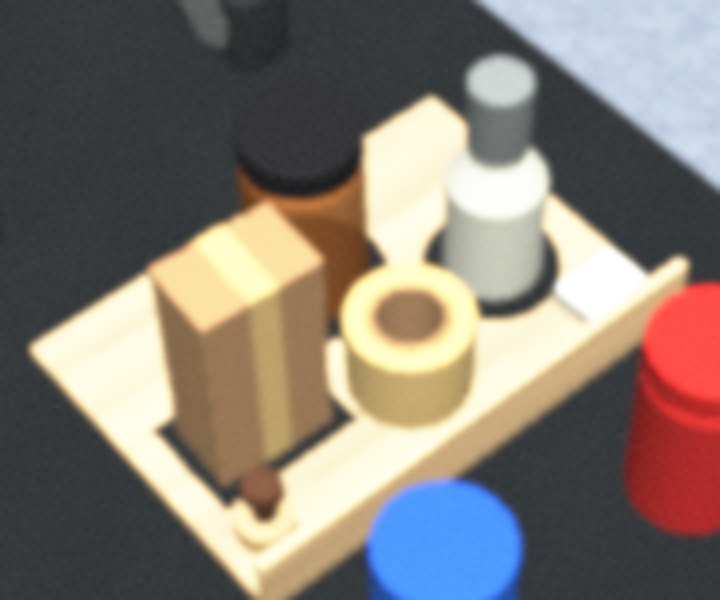

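View pics/c_side.png

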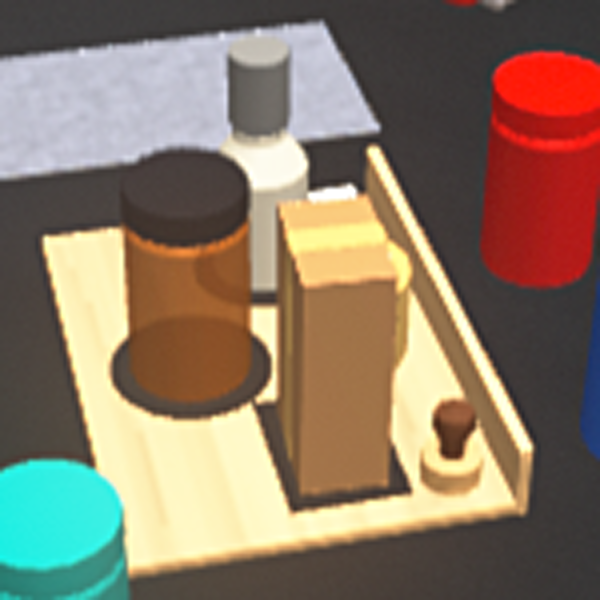

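Run:
```python
from h import *
a=snap("scene");b=snap("side")
A=lambda p:(np.array(p,float)+.5)/4-.5+[185,130]
B=lambda p:(np.array(p,float)+.5)/4-.5+[200,130]
np.set_printoptions(precision=4,suppress=True)
print("bottle",plane(a,A([[502,80]]),.135),plane(b,B([[260,52]]),.135))
print("jar",plane(a,A([[298,136]]),.115),plane(b,B([[186,184]]),.115))
ca=plane(a,A([[151,268],[205,332],[323,260],[265,204]]),.125);cb=plane(b,B([[279,204],[300,290],[396,275],[371,196]]),.125)
for c in(ca,cb): print("carton",c.tolist(),c.mean(0),cv2.minAreaRect((c[:,:2]*1000).astype(np.float32)))
print("roll",plane(a,A([[410,318]]),.056))
ta=plane(a,A([[32,348],[433,96],[255,596]]),.008)
tb=plane(b,B([[43,238],[132,573],[525,513]]),.008)
print("tray",ta,tb)
pa=plane(b,B([[191,366],[340,0]]),.010); print("jarpad",pa)
# mat mask
for s in(a,b):
    h=s["color"].astype(int); m=((h[...,2]>110)&(abs(h[...,0]-h[...,2])<60)&(h[...,2]>h[...,0]+8)).astype(np.uint8)
    cs,_=cv2.findContours(m,0,2); c=max(cs,key=cv2.contourArea)
    q=plane(s,c[:,0,:],.003)[:,:2]*1000; print("mat",cv2.contourArea(c),cv2.minAreaRect(q.astype(np.float32)))
crop(a,60,255,140,320,8,"st_a");crop(b,230,335,320,415,7,"st_b")
```

```text
bottle [[0.5492 0.0926 0.135 ]] [[0.5508 0.0907 0.135 ]]
jar [[0.5019 0.0162 0.115 ]] [[0.4999 0.0177 0.115 ]]
carton [[0.527090515298291, -0.080341601258765, 0.125], [0.567665723567518, -0.08342957318203065, 0.125], [0.5697739496183574, -0.02463363083605502, 0.125], [0.5304756279682189, -0.023875861146993527, 0.125]] [ 0.5488 -0.0531  0.125 ] ((548.4029541015625, -53.30310821533203), (58.8337287902832, 40.6597900390625), 87.94646453857422)
carton [[0.5327817712897672, -0.02172929419160774, 0.125], [0.5264029154244368, -0.08390456568252991, 0.125], [0.5668944523436603, -0.08301764568428116, 0.12499999999999994], [0.5727812537286618, -0.02490195068131673, 0.125]] [ 0.5497 -0.0534  0.125 ] ((549.5921020507812, -54.40326690673828), (63.376163482666016, 40.196044921875), 84.21599578857422)
roll [[0.5754 0.0172 0.056 ]]
tray [[ 0.4447 -0.1048  0.008 ]
 [ 0.4452  0.1451  0.008 ]
 [ 0.6176 -0.1068  0.008 ]] [[ 0.4466  0.1452  0.008 ]
 [ 0.4484 -0.1085  0.008 ]
 [ 0.6217 -0.1124  0.008 ]]
jarpad [[0.4999 0.0198 0.01  ]
 [0.665  0.3595 0.01  ]]
mat 16060.5 ((844.289306640625, 14.383285522460938), (434.9318542480469, 115.8070297241211), 87.82500457763672)
mat 3928.0 ((913.5569458007812, 34.899078369140625), (480.5921325683594, 129.340576171875), 85.5526123046875)
```

View pics/st_a.png

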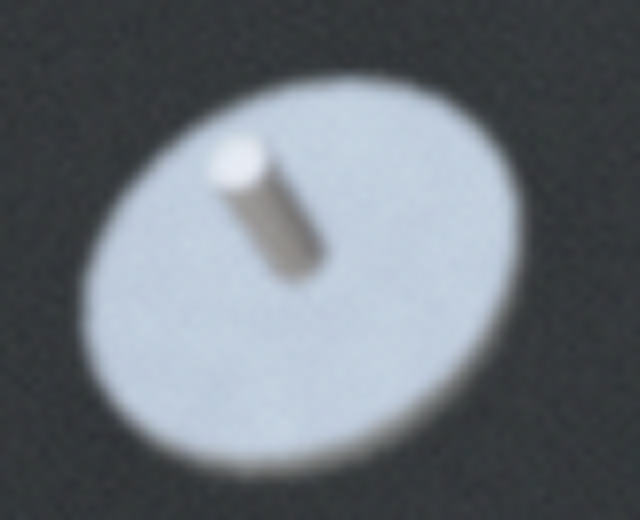

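View pics/st_b.png

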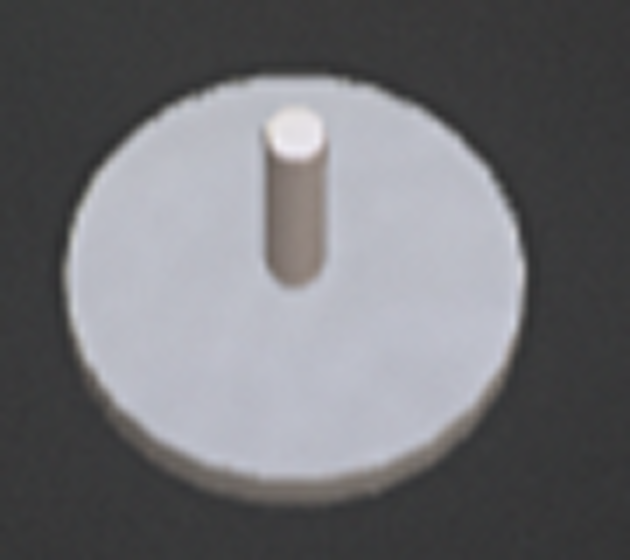

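Run:
```python
from h import *
np.set_printoptions(precision=4,suppress=True)
a=snap("scene");b=snap("side")
def blob(s,m,z,nm,lim=None):
    cs,_=cv2.findContours(m.astype(np.uint8),0,cv2.CHAIN_APPROX_NONE); cs=[c for c in cs if cv2.contourArea(c)>150]
    for c in cs:
        q=(plane(s,c[:,0,:],z)[:,:2]*1000)
        if lim and not cv2.pointPolygonTest(c,lim,False)>=0: continue
        q=cv2.convexHull(q.astype(np.float32)); print(nm,cv2.minAreaRect(q),cv2.minEnclosingCircle(q))
for s,p,n in((a,(360,140),"a"),(b,(226,156),"b")):
    h=cv2.cvtColor(s["color"],cv2.COLOR_RGB2HSV); v=h[...,2]; sat=h[...,1]
    blob(s,(v>130)&(sat<70),.003,"mat"+n,p)
for s,p,n in((a,(98,295),"a"),(b,(272,385),"b")):
    v=cv2.cvtColor(s["color"],cv2.COLOR_RGB2HSV)[...,2]
    blob(s,v>120,.010,"stand"+n,p)
Ast=lambda p:(np.array(p,float)+.5)/8-.5+[60,255]
Bst=lambda p:(np.array(p,float)+.5)/7-.5+[230,335]
print("post",plane(a,Ast([[240,160]]),.052),plane(b,Bst([[297,134]]),.052))
print("turq",plane(a,[[144,188]],.105),plane(b,[[212,262]],.105))
print("blue",plane(a,[[297,266]],.105),plane(b,[[366,196]],.105))
print("red",plane(a,[[364,217]],.105),plane(b,[[338,155]],.105))
print("stamp",plane(b,[[312.5,234]],.048))
```

```text
mata ((498.4495544433594, 280.30029296875), (134.1607666015625, 304.248291015625), 89.99372863769531) ((499.27032470703125, 281.02996826171875), 163.3936767578125)
matb ((500.356689453125, 213.7601318359375), (268.0148620605469, 299.8956298828125), 89.9364242553711) ((501.25750732421875, 249.5162811279297), 178.05653381347656)
standa ((466.19146728515625, -312.85882568359375), (90.89661407470703, 90.91374206542969), 49.27670669555664) ((465.866455078125, -312.18572998046875), 46.70150375366211)
standb ((465.62628173828125, -312.6756896972656), (89.67044067382812, 88.85297393798828), 76.30330657958984) ((466.3362121582031, -312.44683837890625), 45.580406188964844)
post [[ 0.4645 -0.3114  0.052 ]] [[ 0.4662 -0.3116  0.052 ]]
turq [[ 0.4091 -0.1628  0.105 ]] [[ 0.4103 -0.1772  0.105 ]]
blue [[ 0.6957 -0.0667  0.105 ]] [[ 0.6897 -0.0769  0.105 ]]
red [[0.6977 0.0765 0.105 ]] [[0.6901 0.0628 0.105 ]]
stamp [[ 0.5935 -0.0879  0.048 ]]
```

```bash
cat >> h.py <<'E'
def st():
    o=robot.get_obs(); print("t",round(o["time"],2),"p",np.round(o["tool_pos"]*1000,1),"rpy",np.round(o["ee_rot"],4),"w",round(o["width"]*1000,1),"F",np.round(o["wrist_force"],1)); return o
def go(x,y,z,yaw=None):
    o=st(); M=Ro.from_euler('xyz',o["ee_rot"]); print("delta tool mm",np.round(M.inv().apply(np.array([x,y,z])-o["tool_pos"])*1000,1))
    if yaw is not None: print("rotvec",np.round((M.inv()*Ro.from_euler('xyz',[np.pi,0,yaw])).as_rotvec(),4))
E
python3 -m handwheel '{"delta_pos":[[0,0,0],[0,0,0],[-36,34,0],[-36,34,0],[-36,34,0],[-36,34,0],[-36,34,0],[-36,34,0]],"rotation":[[0,0,-0.125],[0,0,-0.126],[0,0,0],[0,0,0],[0,0,0],[0,0,0],[0,0,0],[0,0,0]],"claw":[-1,-1,-1,-1,-1,-1,-1,-1]}'
python3 -c "
from h import *;go(.550,.0917,.20,np.pi/2)"
```

```text
time: 1.45
tool_pos: [0.3415, 0.3156, 0.2058]
ee_rot: [3.141, -0.001, 1.571]
wrist_force: [0.2, 0.0, 0.4]
width: 0.094
t 1.45 p [341.5 315.6 205.8] rpy [ 3.1409e+00 -6.0000e-04  1.5712e+00] w 94.0 F [0.2 0.  0.4]
delta tool mm [-224.   208.4    5.8]
rotvec [ 0.0007 -0.0006  0.0004]
```

```bash
python3 -m handwheel '{"delta_pos":[[-37,34,1],[-37,34,1],[-37,34,1],[-37,34,1],[-37,34,1],[-38,38,1],[0,0,0],[0,0,0]],"rotation":[[0,0,0],[0,0,0],[0,0,0],[0,0,0],[0,0,0],[0,0,0],[0,0,0],[0,0,0]],"claw":[-1,-1,-1,-1,-1,-1,-1,-1]}'
python3 -c "
from h import *;go(.550,.0917,.096,np.pi/2);snap('wrist','w1');go(.550,.0917,.096,np.pi/2)"
```

```text
time: 2.45
tool_pos: [0.5483, 0.0942, 0.1993]
ee_rot: [-3.141, -0.001, 1.571]
wrist_force: [-0.5, -0.6, -0.5]
width: 0.094
t 2.45 p [548.3  94.2 199.3] rpy [-3.1408e+00 -7.0000e-04  1.5707e+00] w 94.0 F [-0.5 -0.6 -0.5]
delta tool mm [ -2.5   1.8 103.3]
rotvec [-0.0008 -0.0007 -0.0001]
t 2.5 p [548.   94.7 199.6] rpy [-3.1413e+00 -6.0000e-04  1.5718e+00] w 94.0 F [-0.1 -0.1  0.3]
delta tool mm [ -3.    2.  103.6]
rotvec [-0.0003 -0.0006  0.001 ]
```

View pics/w1.png

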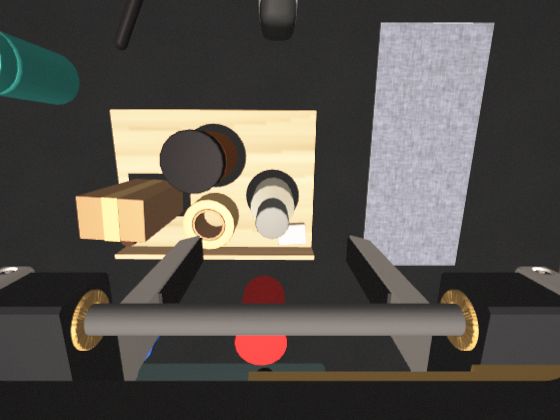

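Near top-down wrist view: jar lid (193,161), roll core (210,224), bottle cap (272,222), carton top (112,217), tray level at (112–316, 110–255). I'll use it to refine the positions.

Run:
```python
from h import *
np.set_printoptions(precision=4,suppress=True)
s=snap("wrist"); crop(s,70,95,330,270,3,"cw")
print(s["eye"],s["rotation"],proj(s,[[.55,.092,.135],[.55,.092,.010],[.501,.017,.115]]))
```

```text
[0.4781 0.0948 0.3784] [ 2.8941 -0.0004  1.5718] [[270.9404 222.7622]
 [271.9987 195.1197]
 [187.0752 163.66  ]]
```

View pics/cw.png

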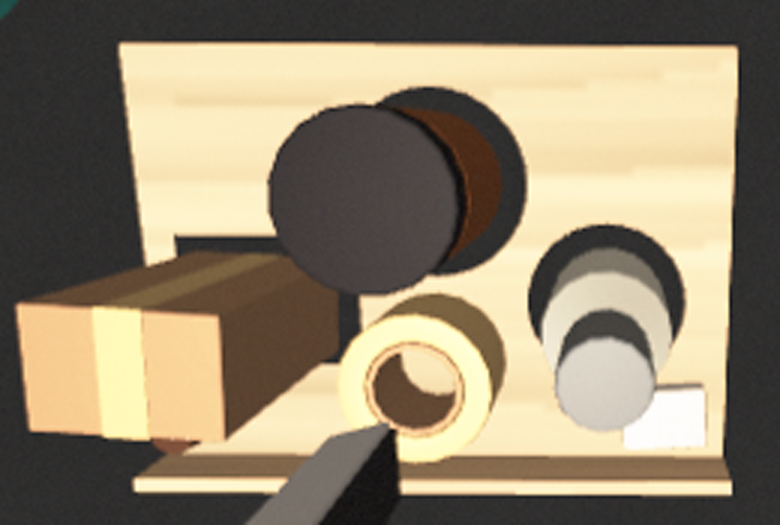

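Run:
```python
from h import *
np.set_printoptions(precision=4,suppress=True)
s=snap("wrist")
C=lambda p:(np.array(p,float)+.5)/3-.5+[70,95]
print("bottle",plane(s,C([[606,384]]),.135))
print("jar",plane(s,C([[364,199]]),.115), "roll",plane(s,C([[415,387]]),.056))
c=plane(s,C([[17,305],[219,316],[226,440],[32,431]]),.125);print("carton",c,c.mean(0),cv2.minAreaRect((c[:,:2]*1000).astype(np.float32)))
print("tray front",plane(s,C([[120,43],[738,46]]),.008),"L bottom",plane(s,C([[725,455]]),.008))
print("jar pad R edge/top/bottom",plane(s,C([[526,185],[432,87],[440,273]]),.010))
print("bottle pad L R top",plane(s,C([[529,300],[685,300],[608,225]]),.010))
print("carton pad",plane(s,C([[176,236],[276,239],[340,361],[361,361]]),.010))
```

```text
bottle [[0.5499 0.0929 0.135 ]]
jar [[0.4987 0.0208 0.115 ]] roll [[0.5746 0.0189 0.056 ]]
carton [[ 0.5289 -0.0806  0.125 ]
 [ 0.5321 -0.0215  0.125 ]
 [ 0.5709 -0.0236  0.125 ]
 [ 0.5681 -0.0825  0.125 ]] [ 0.55   -0.0521  0.125 ] ((549.9318237304688, -52.004364013671875), (59.198551177978516, 39.24537658691406), 87.22087097167969)
tray front [[ 0.4455 -0.1028  0.008 ]
 [ 0.4462  0.1448  0.008 ]] L bottom [[0.6206 0.1453 0.008 ]]
jar pad R edge/top/bottom [[0.5011 0.0587 0.01  ]
 [0.4622 0.0217 0.01  ]
 [0.5379 0.0214 0.01  ]]
bottle pad L R top [[0.5495 0.0589 0.01  ]
 [0.5494 0.1256 0.01  ]
 [0.5175 0.0927 0.01  ]]
carton pad [[ 0.5224 -0.0887  0.01  ]
 [ 0.5236 -0.0468  0.01  ]
 [ 0.5766 -0.0239  0.01  ]
 [ 0.5766 -0.0148  0.01  ]]
```

```bash
python3 -m handwheel '{"delta_pos":[[-2,2,25],[0,0,26],[0,0,26],[0,0,26],[0,0,0],[0,0,0],[0,0,0],[0,0,0]],"rotation":[[0,0,0],[0,0,0],[0,0,0],[0,0,0],[0,0,0],[0,0,0],[0,0,0],[0,0,0]],"claw":[-1,-1,-1,-1,-1,1,1,1]}'
python3 -c "
from h import *;st()"
```

```text
time: 3.6
tool_pos: [0.5513, 0.092, 0.0978]
ee_rot: [3.139, -0.0, 1.571]
wrist_force: [-0.1, -0.2, -0.8]
width: 0.0677
t 3.6 p [551.3  92.   97.8] rpy [ 3.1393e+00 -2.0000e-04  1.5711e+00] w 67.7 F [-0.1 -0.2 -0.8]
```

```bash
python3 -m handwheel '{"delta_pos":[[0,0,0],[0,0,0],[0,0,0],[0,0,0],[0,0,0],[0,0,0],[0,0,-5],[0,0,-15]],"rotation":[[0,0,0],[0,0,0],[0,0,0],[0,0,0],[0,0,0],[0,0,0],[0,0,0],[0,0,0]],"claw":[1,1,1,1,1,1,1,1]}'
python3 -c "
from h import *;st()"
```

```text
time: 4.6
tool_pos: [0.5495, 0.0919, 0.1156]
ee_rot: [-3.138, 0.0, 1.571]
wrist_force: [0.8, -0.2, -2.3]
width: 0.0298
t 4.6 p [549.5  91.9 115.6] rpy [-3.1382e+00  1.0000e-04  1.5710e+00] w 29.8 F [ 0.8 -0.2 -2.3]
```

```bash
python3 -m handwheel '{"delta_pos":[[0,0,-20],[0,0,-25],[30,10,0],[36,10,0],[36,10,0],[36,10,0],[36,10,0],[18,0,0]],"rotation":[[0,0,0],[0,0,0],[0,0,0],[0,0,0],[0,0,0],[0,0,0],[0,0,0],[0,0,0]],"claw":[1,1,1,1,1,1,1,1]}'
python3 -c "
from h import *;go(.6,.284,.0905,np.pi/2)"
```

```text
time: 5.6
tool_pos: [0.6007, 0.2856, 0.1618]
ee_rot: [3.141, -0.0, 1.572]
wrist_force: [0.3, -0.8, -3.1]
width: 0.0293
t 5.6 p [600.7 285.6 161.8] rpy [ 3.1414e+00 -2.0000e-04  1.5724e+00] w 29.3 F [ 0.3 -0.8 -3.1]
delta tool mm [-1.6 -0.8 71.3]
rotvec [ 0.0002 -0.0002  0.0016]
```

```bash
python3 -m handwheel '{"delta_pos":[[0,0,20],[0,0,25],[0,0,16],[0,0,6],[0,0,4],[0,0,0],[0,0,0],[0,0,0]],"rotation":[[0,0,0],[0,0,0],[0,0,0],[0,0,0],[0,0,0],[0,0,0],[0,0,0],[0,0,0]],"claw":[1,1,1,1,1,1,1,1]}'
python3 -c "
from h import *;st();snap('side','s1')"
```

```text
time: 6.6
tool_pos: [0.6009, 0.284, 0.0912]
ee_rot: [3.14, -0.0, 1.571]
wrist_force: [-0.1, 0.4, -1.6]
width: 0.0293
t 6.6 p [600.9 284.   91.2] rpy [ 3.1404e+00 -5.0000e-04  1.5710e+00] w 29.3 F [-0.1  0.4 -1.6]
```

View pics/s1.png

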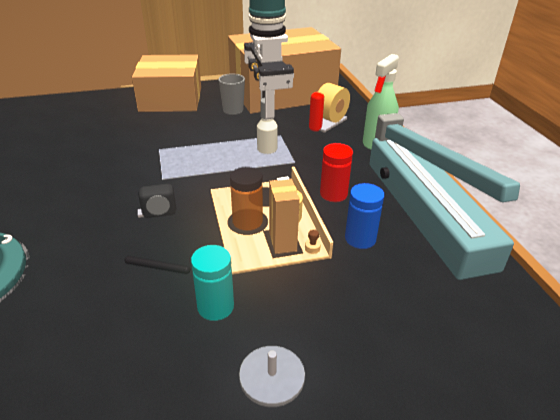

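The bottle stands on the mat at (267,137), held by the gripper. Releasing it.

```bash
python3 -m handwheel '{"delta_pos":[[0,0,0],[0,0,0],[0,0,0],[0,0,0],[0,0,0],[0,0,-15],[0,0,-35],[0,0,-45]],"rotation":[[0,0,0],[0,0,0],[0,0,0],[0,0,0],[0,0,0],[0,0,0],[0,0,0],[0,0,0]],"claw":[-1,-1,-1,-1,-1,-1,-1,-1]}'
python3 -c "
from h import *;go(.4997,.0193,.15,np.pi/2)"
```

```text
time: 7.65
tool_pos: [0.6001, 0.2837, 0.1863]
ee_rot: [-3.14, 0.0, 1.571]
wrist_force: [1.0, 0.3, -0.3]
width: 0.0941
t 7.65 p [600.1 283.7 186.3] rpy [-3.140e+00  5.000e-04  1.571e+00] w 94.1 F [ 1.   0.3 -0.3]
delta tool mm [-264.4 -100.3   36.6]
rotvec [-0.0016  0.0005  0.0002]
```

```bash
python3 -m handwheel '{"delta_pos":[[-34,-12,0],[-48,-18,0],[-48,-18,0],[-48,-18,0],[-48,-18,0],[-38,-16,0],[0,0,20],[0,0,15]],"rotation":[[0,0,0],[0,0,0],[0,0,0],[0,0,0],[0,0,0],[0,0,0],[0,0,0],[0,0,0]],"claw":[-1,-1,-1,-1,-1,-1,-1,-1]}'
python3 -c "
from h import *;go(.4997,.0193,.07,np.pi/2)
snap('side','s2');snap('wrist','w2')"
```

```text
time: 8.65
tool_pos: [0.5008, 0.0194, 0.1511]
ee_rot: [3.14, -0.0, 1.57]
wrist_force: [0.3, 0.5, 0.3]
width: 0.0937
t 8.65 p [500.8  19.4 151.1] rpy [ 3.1397e+00 -1.0000e-04  1.5700e+00] w 93.7 F [0.3 0.5 0.3]
delta tool mm [-0.1 -1.2 81.1]
rotvec [ 0.0019 -0.0001 -0.0008]
```

View pics/w2.png

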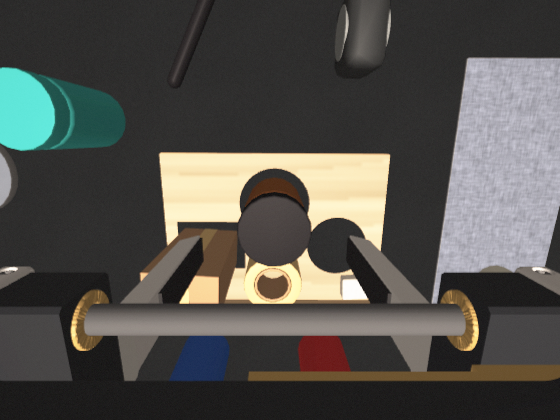

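View pics/s2.png

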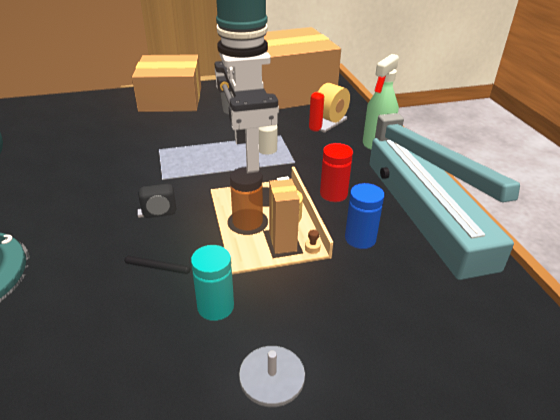

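The jar lid (274,230) is centred between the fingers, and the bare bottle pad shows at (337,246). Descending and gripping.

```bash
python3 - <<'E'
from h import *
s=snap("wrist"); v=cv2.cvtColor(s["color"],cv2.COLOR_RGB2HSV)[...,2]
m=(v<90).astype(np.uint8)
# left / right / top edges of bottle pad along row 246 & col 335
print([int(x) for x in v[245,300:375]]);print([int(x) for x in v[205:280,335]])
E
python3 -m handwheel '{"delta_pos":[[0,-1,15],[0,0,25],[0,0,25],[0,0,12],[0,0,4],[0,0,0],[0,0,0],[0,0,0]],"rotation":[[0,0,0],[0,0,0],[0,0,0],[0,0,0],[0,0,0],[0,0,0],[0,0,0],[0,0,0]],"claw":[-1,-1,-1,-1,-1,1,1,1]}'
python3 -m handwheel '{"delta_pos":[[0,0,0],[0,0,0],[0,0,0],[0,0,0],[0,0,-5],[0,0,-15],[0,0,-30],[0,0,-40]],"rotation":[[0,0,0],[0,0,0],[0,0,0],[0,0,0],[0,0,0],[0,0,0],[0,0,0],[0,0,0]],"claw":[1,1,1,1,1,1,1,1]}'
python3 -c "
from h import *;go(.5,.284,.16,np.pi/2)"
```

```text
[66, 66, 67, 68, 68, 67, 61, 49, 42, 45, 49, 48, 47, 48, 49, 47, 47, 48, 46, 46, 47, 50, 45, 46, 48, 49, 49, 49, 49, 48, 47, 46, 48, 47, 47, 50, 47, 50, 49, 47, 48, 49, 51, 48, 49, 49, 46, 32, 25, 27, 25, 27, 26, 25, 33, 74, 119, 124, 122, 121, 121, 120, 122, 121, 122, 122, 121, 121, 122, 121, 122, 123, 121, 136, 206]
[254, 254, 254, 254, 253, 253, 253, 253, 252, 252, 252, 252, 234, 42, 48, 50, 48, 48, 45, 48, 50, 49, 50, 50, 49, 47, 46, 47, 50, 49, 47, 50, 49, 49, 49, 51, 47, 49, 46, 47, 50, 50, 47, 48, 49, 45, 47, 50, 52, 47, 48, 49, 49, 48, 48, 46, 48, 48, 46, 47, 48, 47, 49, 46, 45, 45, 46, 113, 221, 249, 249, 248, 248, 249, 249]
time: 9.8
tool_pos: [0.5002, 0.0198, 0.0703]
ee_rot: [3.14, 0.0, 1.571]
wrist_force: [-0.3, -0.1, 0.1]
width: 0.0675
time: 10.8
tool_pos: [0.4986, 0.0201, 0.1597]
ee_rot: [-3.139, -0.0, 1.571]
wrist_force: [1.2, -0.2, -2.3]
width: 0.0578
t 10.8 p [498.6  20.1 159.7] rpy [-3.1387e+00 -5.0000e-04  1.5711e+00] w 57.8 F [ 1.2 -0.2 -2.3]
delta tool mm [ 2.639e+02  1.400e+00 -2.000e-01]
rotvec [-0.0029 -0.0005  0.0003]
```

```bash
python3 -m handwheel '{"delta_pos":[[30,0,0],[50,0,0],[54,0,0],[54,0,0],[50,0,0],[26,0,0],[0,0,5],[0,0,25]],"rotation":[[0,0,0],[0,0,0],[0,0,0],[0,0,0],[0,0,0],[0,0,0],[0,0,0],[0,0,0]],"claw":[1,1,1,1,1,1,1,1]}'
python3 -c "
from h import *;go(.5,.284,.064,np.pi/2)"
python3 -m handwheel '{"delta_pos":[[0,0,25],[0,0,25],[0,0,10],[0,0,4],[0,0,2],[0,0,0],[0,0,0],[0,0,0]],"rotation":[[0,0,0],[0,0,0],[0,0,0],[0,0,0],[0,0,0],[0,0,0],[0,0,0],[0,0,0]],"claw":[1,1,1,1,1,1,1,1]}'
```

```text
time: 11.8
tool_pos: [0.5008, 0.284, 0.1313]
ee_rot: [3.137, -0.001, 1.571]
wrist_force: [-0.3, -0.0, -2.6]
width: 0.0576
t 11.8 p [500.8 284.  131.3] rpy [ 3.1374e+00 -1.2000e-03  1.5713e+00] w 57.6 F [-0.3 -0.  -2.6]
delta tool mm [-0.1 -1.1 67.3]
rotvec [ 0.0042 -0.0012  0.0005]
time: 12.8
tool_pos: [0.4998, 0.284, 0.064]
ee_rot: [3.141, -0.0, 1.571]
wrist_force: [0.2, 0.6, -2.4]
width: 0.0574
```

```bash
python3 -m handwheel '{"delta_pos":[[0,0,0],[0,0,0],[0,0,0],[0,0,-10],[0,0,-30],[0,0,-40],[0,0,-25],[0,0,0]],"rotation":[[0,0,0],[0,0,0],[0,0,0],[0,0,0],[0,0,0],[0,0,0],[0,0,0.15],[0,0,0.171]],"claw":[-1,-1,-1,-1,-1,-1,-1,-1]}'
python3 -m handwheel '{"delta_pos":[[0,0,0],[0,0,0],[0,0,0],[0,0,0],[0,0,0],[0,0,0],[0,0,0],[0,0,0]],"rotation":[[0,0,0.17],[0,0,0.17],[0,0,0.17],[0,0,0.17],[0,0,0.17],[0,0,0.17],[0,0,0.15],[0,0,0.08]],"claw":[-1,-1,-1,-1,-1,-1,-1,-1]}'
python3 -c "
from h import *;go(.5495,-.0525,.17,-0.003)"
```

```text
time: 13.8
tool_pos: [0.5013, 0.2847, 0.173]
ee_rot: [3.136, -0.005, 1.245]
wrist_force: [-0.1, 0.1, 0.3]
width: 0.0938
time: 14.8
tool_pos: [0.4997, 0.284, 0.1695]
ee_rot: [-3.141, -0.001, -0.003]
wrist_force: [0.2, 0.4, -0.3]
width: 0.0938
t 14.8 p [499.7 284.  169.5] rpy [-3.141e+00 -1.100e-03 -3.000e-03] w 93.8 F [ 0.2  0.4 -0.3]
delta tool mm [ 50.8 336.3  -0.7]
rotvec [-0.0006 -0.0011 -0.    ]
```

```bash
python3 -m handwheel '{"delta_pos":[[5,34,0],[8,52,0],[8,54,0],[8,54,0],[8,54,0],[8,52,0],[5,36,0],[0,0,10]],"rotation":[[0,0,0],[0,0,0],[0,0,0],[0,0,0],[0,0,0],[0,0,0],[0,0,0],[0,0,0]],"claw":[-1,-1,-1,-1,-1,-1,-1,-1]}'
python3 -c "
from h import *;go(.5495,-.0525,.076,-0.003);snap('wrist','w3');snap('side','s3')"
```

```text
time: 15.8
tool_pos: [0.5505, -0.0546, 0.1599]
ee_rot: [3.141, -0.003, -0.004]
wrist_force: [0.9, 0.5, -0.0]
width: 0.0941
t 15.8 p [550.5 -54.6 159.9] rpy [ 3.1408e+00 -3.0000e-03 -4.2000e-03] w 94.1 F [ 0.9  0.5 -0. ]
delta tool mm [-1.3 -2.2 83.9]
rotvec [ 0.0008 -0.003  -0.0012]
```

View pics/w3.png

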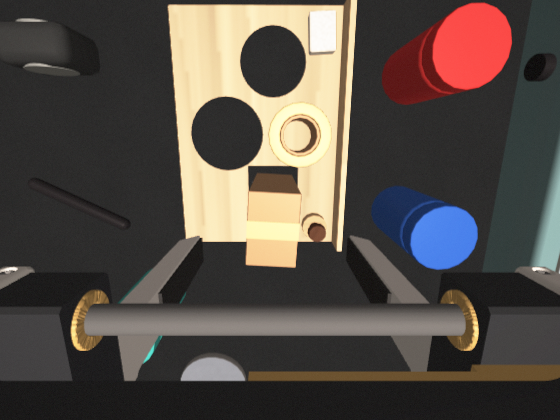

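View pics/s3.png

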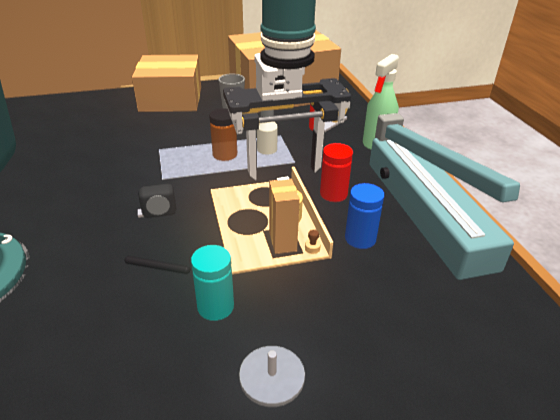

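Wrist view: bare bottle pad (273,62), bare jar pad (227,133) and carton (273,230) between the fingers. Jar and bottle both stand on the mat. Measuring the pads, then gripping the carton.

```bash
cat > pads.py <<'E'
from h import *
def darks(s,z=.010):
    hsv=cv2.cvtColor(s["color"],cv2.COLOR_RGB2HSV); m=(hsv[...,2]<110).astype(np.uint8)
    cs,_=cv2.findContours(m,cv2.RETR_CCOMP,cv2.CHAIN_APPROX_NONE)
    for c in cs:
        A=cv2.contourArea(c)
        if 800<A<12000:
            q=(plane(s,c[:,0,:],z)[:,:2]*1000).astype(np.float32)
            r=cv2.minAreaRect(q); e=cv2.fitEllipse(q)
            print(int(A),"px",c[:,0].mean(0).round(),"rect",np.round(r[0],1),np.round(r[1],1),round(r[2],1),"ell",np.round(e[0],1),np.round(e[1],1))
E
python3 -c "
from pads import *
s=snap('wrist');darks(s)
print('roll',plane(s,[[300,135]],.056))"
python3 -m handwheel '{"delta_pos":[[-1,-2,15],[0,0,25],[0,0,25],[0,0,13],[0,0,6],[0,0,0],[0,0,0],[0,0,0]],"rotation":[[0,0,0],[0,0,0],[0,0,0],[0,0,0],[0,0,0],[0,0,0],[0,0,0],[0,0,0]],"claw":[-1,-1,-1,-1,-1,1,1,1]}'
python3 -m handwheel '{"delta_pos":[[0,0,0],[0,0,0],[0,0,0],[0,0,0],[0,0,0],[0,0,-5],[0,0,-20],[0,0,-35]],"rotation":[[0,0,0],[0,0,0],[0,0,0],[0,0,0],[0,0,0],[0,0,0],[0,0,0],[0,0,0]],"claw":[1,1,1,1,1,1,1,1]}'
python3 -c "
from h import *;go(.4,.284,.16,-0.003)"
```

```text
1228 px [275. 183.] rect [551.7 -30.1] [31.6 56.9] 88.9 ell [550.8 -30.4] [33.2 67.9]
3951 px [229. 136.] rect [500.4  19.8] [75.5 76. ] 90.0 ell [500.4  20. ] [75.3 75.8]
3566 px [276.  64.] rect [550.8  91.5] [66.5 65.8] 43.5 ell [550.7  91.4] [65.8 66. ]
1029 px [213. 373.] rect [ 467.4 -282.3] [85.  33.5] 0.1 ell [ 467.  -284.5] [35.6 90.5]
11297 px [263. 327.] rect [ 548.8 -233. ] [136.9 528.1] 89.3 ell [ 542.6 -225.6] [149.4 476.3]
1475 px [387. 272.] rect [ 685.4 -140.2] [ 25.7 135. ] 44.3 ell [ 694.3 -146.6] [ 24.2 145.8]
3523 px [448. 243.] rect [ 754.1 -103. ] [81.1 82.5] 48.4 ell [ 754.1 -102.4] [81.1 81.9]
6132 px [459.  58.] rect [747.  102.1] [96.5 82.4] 11.7 ell [750.1 101.7] [80.9 93.6]
roll [[0.57337553 0.02151891 0.056     ]]
time: 16.95
tool_pos: [0.5492, -0.0503, 0.0754]
ee_rot: [3.141, -0.002, -0.0]
wrist_force: [-0.2, 0.2, 0.5]
width: 0.0677
time: 17.95
tool_pos: [0.5468, -0.0498, 0.1328]
ee_rot: [-3.14, 0.006, -0.0]
wrist_force: [0.4, -0.6, -1.9]
width: 0.0405
t 17.95 p [546.8 -49.8 132.8] rpy [-3.1404  0.0056 -0.    ] w 40.5 F [ 0.4 -0.6 -1.9]
delta tool mm [-147.  -333.8  -26. ]
rotvec [-0.0011  0.0056  0.003 ]
```

```bash
python3 -m handwheel '{"delta_pos":[[-22,-20,-15],[-37,-35,-15],[-40,-35,0],[-35,-40,0],[-14,-54,0],[0,-54,0],[0,-54,0],[0,-42,0]],"rotation":[[0,0,0],[0,0,0],[0,0,0],[0,0,0],[0,0,0],[0,0,0],[0,0,0],[0,0,0]],"claw":[1,1,1,1,1,1,1,1]}'
python3 -c "
from h import *;go(.4,.284,.07,-0.003)"
```

```text
time: 18.95
tool_pos: [0.3997, 0.2858, 0.1642]
ee_rot: [3.141, 0.0, 0.001]
wrist_force: [0.7, -0.8, -2.2]
width: 0.0404
t 18.95 p [399.7 285.8 164.2] rpy [3.1414e+00 5.0000e-04 1.4000e-03] w 40.4 F [ 0.7 -0.8 -2.2]
delta tool mm [ 0.3  1.7 94.2]
rotvec [0.0002 0.0005 0.0044]
```

```bash
python3 -m handwheel '{"delta_pos":[[0,2,15],[0,0,30],[0,0,30],[0,0,13],[0,0,5],[0,0,2],[0,0,0],[0,0,0]],"rotation":[[0,0,0],[0,0,0],[0,0,0],[0,0,0],[0,0,0],[0,0,0],[0,0,0],[0,0,0]],"claw":[1,1,1,1,1,1,1,1]}'
python3 -c "
from h import *;st()"
python3 -m handwheel '{"delta_pos":[[0,0,0],[0,0,0],[0,0,0],[0,0,0],[0,0,-10],[0,0,-30],[0,0,-40],[0,0,-20]],"rotation":[[0,0,0],[0,0,0],[0,0,0],[0,0,0],[0,0,0],[0,0,0],[0,0,0],[0,0,0]],"claw":[-1,-1,-1,-1,-1,-1,-1,-1]}'
python3 -c "
from h import *;go(.575,.02,.17,np.pi/2);snap('side','s4');snap('scene','a4')"
```

```text
time: 19.95
tool_pos: [0.4011, 0.2822, 0.0704]
ee_rot: [-3.141, -0.002, 0.0]
wrist_force: [1.0, 0.0, -2.8]
width: 0.0404
t 19.95 p [401.1 282.2  70.4] rpy [-3.1406e+00 -1.7000e-03  0.0000e+00] w 40.4 F [ 1.   0.  -2.8]
time: 20.95
tool_pos: [0.4016, 0.2825, 0.173]
ee_rot: [-3.139, -0.004, 0.0]
wrist_force: [0.2, -0.2, -0.6]
width: 0.0939
t 20.95 p [401.6 282.5 173. ] rpy [-3.1392 -0.0043  0.    ] w 93.9 F [ 0.2 -0.2 -0.6]
delta tool mm [173.3 262.5   3.1]
rotvec [ 1.5000e-03 -5.3000e-03 -1.5708e+00]
```

View pics/s4.png

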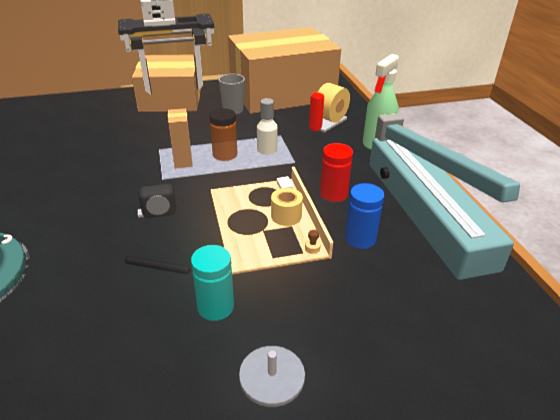

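View pics/a4.png

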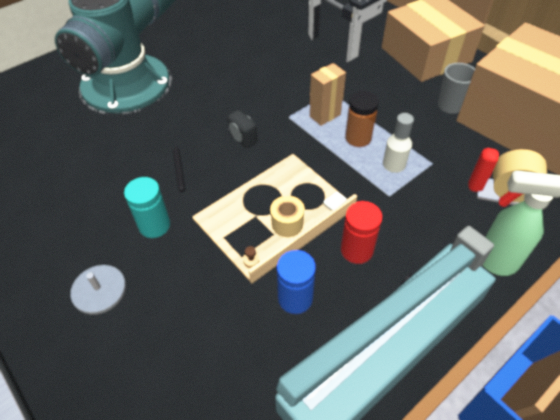

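All three stand upright on the mat (side view (180,140), (224,135), (266,127)) and the tray is clear except for the roll and stamp. Measuring the roll and pads in both fixed views.

Run:
```python
from pads import *
a=snap('scene');b=snap('side')
darks2=lambda s:darks(s)
import pads
for s in(a,b):
    hsv=cv2.cvtColor(s["color"],cv2.COLOR_RGB2HSV); m=(hsv[...,2]<110).astype(np.uint8)
    cs,_=cv2.findContours(m,cv2.RETR_CCOMP,cv2.CHAIN_APPROX_NONE)
    for c in cs:
        A=cv2.contourArea(c); q=(plane(s,c[:,0,:],.010)[:,:2]*1000).astype(np.float32)
        if 150<A<3000 and 440<q[:,0].mean()<630 and abs(q[:,1].mean())<140:
            r=cv2.minAreaRect(q); e=cv2.fitEllipse(q); print(int(A),"rect",np.round(r[0],1),np.round(r[1],1),round(r[2],1),"ell",np.round(e[0],1),np.round(e[1],1))
crop(a,215,175,330,270,6,"t_a");crop(b,230,170,335,265,6,"t_b")
```

```text
849 rect [548.9 -53.1] [71.3 51.3] 89.8 ell [548.3 -52.4] [56.  87.3]
712 rect [494.5  17. ] [61.9 73. ] 26.4 ell [496.   17.4] [61.8 73.8]
510 rect [549.6  95.8] [51.2 62.7] 86.7 ell [550.   94.5] [52.2 63.6]
748 rect [549.9 -52.6] [54.1 73.7] 0.1 ell [549.9 -52.7] [62.6 83.9]
707 rect [499.1  19.9] [70.1 72.7] 76.5 ell [499.7  19.9] [71.3 73.6]
313 rect [542.7  94.7] [62.  47.6] 66.6 ell [544.7  93.4] [49.4 63.4]
```

View pics/t_a.png

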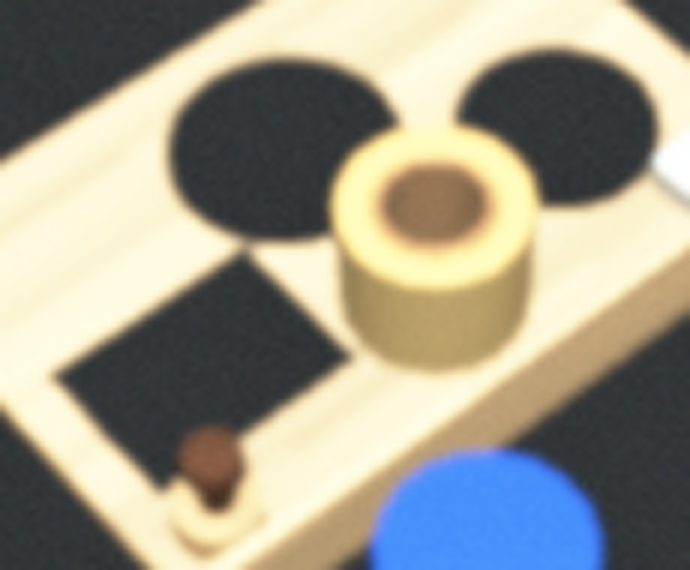

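View pics/t_b.png

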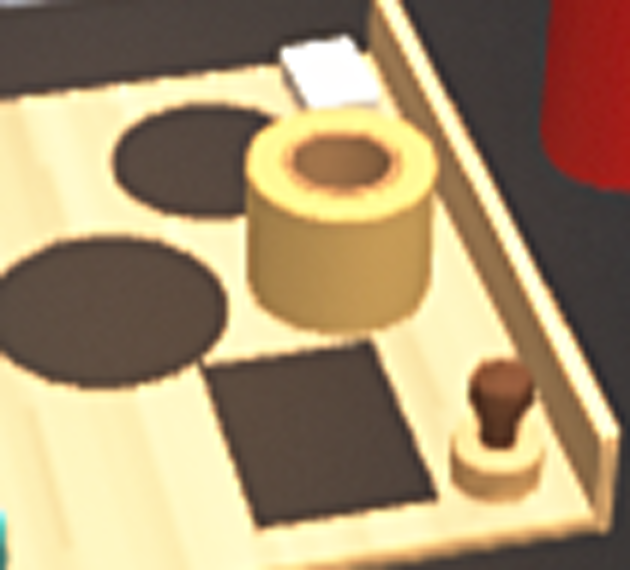

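```bash
python3 -c "
from h import *
a=snap('scene');b=snap('side')
f=lambda p,o:(np.array(p,float)+.5)/6-.5+o
print(plane(a,f([[435,207],[435,205]],[215,175]),.056),plane(b,f([[341,164],[342,164]],[230,170]),.056))"
python3 -m handwheel '{"delta_pos":[[0,0,0],[0,0,0],[0,0,0],[0,0,0],[0,0,0],[0,0,0],[0,0,0],[0,0,0]],"rotation":[[0,0,-0.14],[0,0,-0.174],[0,0,-0.174],[0,0,-0.174],[0,0,-0.174],[0,0,-0.174],[0,0,-0.174],[0,0,-0.174]],"claw":[-1,-1,-1,-1,-1,-1,-1,-1]}'
python3 -c "
from h import *;go(.575,.02,.17,np.pi/2)"
```

```text
[[0.57530374 0.0172068  0.056     ]
 [0.57473928 0.0176934  0.056     ]] [[0.57536399 0.01743801 0.056     ]
 [0.57566853 0.01736531 0.056     ]]
time: 22.25
tool_pos: [0.3998, 0.2815, 0.1677]
ee_rot: [-3.139, 0.002, 1.364]
wrist_force: [0.7, -0.6, 0.3]
width: 0.094
t 22.25 p [399.8 281.5 167.7] rpy [-3.1392e+00  2.0000e-03  1.3637e+00] w 94.0 F [ 0.7 -0.6  0.3]
delta tool mm [-219.9  225.2   -2.4]
rotvec [-0.0026  0.0018 -0.2071]
```

```bash
python3 -m handwheel '{"delta_pos":[[0,0,0],[0,0,0],[-34,22,0],[-48,32,0],[-48,32,0],[-48,32,0],[-48,32,0],[-38,25,0]],"rotation":[[0,0,-0.117],[0,0,-0.09],[0,0,0],[0,0,0],[0,0,0],[0,0,0],[0,0,0],[0,0,0]],"claw":[-1,-1,-1,-1,-1,-1,-1,-1]}'
python3 -c "
from h import *;go(.5752,.0175,.021,np.pi/2)"
```

```text
time: 23.25
tool_pos: [0.5742, 0.0148, 0.1675]
ee_rot: [-3.139, -0.0, 1.564]
wrist_force: [0.2, 0.1, 0.5]
width: 0.0941
t 23.25 p [574.2  14.8 167.5] rpy [-3.1386e+00 -2.0000e-04  1.5637e+00] w 94.1 F [0.2 0.1 0.5]
delta tool mm [  2.7   1.4 146.5]
rotvec [-0.003  -0.0002 -0.0071]
```

```bash
python3 -m handwheel '{"delta_pos":[[2,1,15],[0,0,30],[0,0,35],[0,0,35],[0,0,20],[0,0,7],[0,0,4],[0,0,0]],"rotation":[[0,0,-0.006],[0,0,0],[0,0,0],[0,0,0],[0,0,0],[0,0,0],[0,0,0],[0,0,0]],"claw":[-1,-1,-1,-1,-1,-1,-1,-1]}'
python3 -c "
from h import *;go(.5752,.0175,.021,np.pi/2);snap('scene','a5')"
```

```text
time: 24.25
tool_pos: [0.5753, 0.0192, 0.024]
ee_rot: [3.141, -0.0, 1.571]
wrist_force: [-0.4, -0.4, 0.7]
width: 0.0944
t 24.25 p [575.3  19.2  24. ] rpy [ 3.1408e+00 -1.0000e-04  1.5714e+00] w 94.4 F [-0.4 -0.4  0.7]
delta tool mm [-1.7 -0.1  3. ]
rotvec [ 0.0008 -0.0001  0.0006]
```

View pics/a5.png

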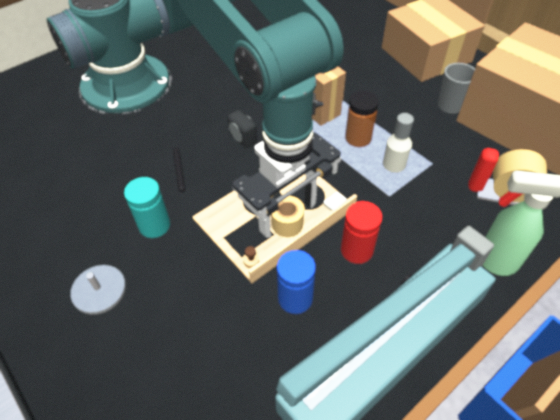

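The fingers straddle the roll at (288,215) and are clear of the rim and the stamp. Closing.

```bash
python3 -m handwheel '{"delta_pos":[[0,0,0],[0,0,0],[0,0,0],[0,0,0],[0,0,0],[0,0,0],[0,0,-10],[0,0,-25]],"rotation":[[0,0,0],[0,0,0],[0,0,0],[0,0,0],[0,0,0],[0,0,0],[0,0,0],[0,0,0]],"claw":[1,1,1,1,1,1,1,1]}'
python3 -m handwheel '{"delta_pos":[[0,0,-30],[0,0,-40],[0,0,-35],[0,0,0],[0,0,0],[0,0,0],[0,0,0],[0,0,0]],"rotation":[[0,0,0],[0,0,0],[0,0,0],[0,0,0],[0,0,0],[0,0,0],[0,0,0],[0,0,0]],"claw":[1,1,1,1,1,1,1,1]}'
python3 -c "
from h import *;o=go(.4657,-.312,.17,np.pi/2);snap('wrist','w5');st()"
```

```text
time: 25.3
tool_pos: [0.5734, 0.0192, 0.0571]
ee_rot: [-3.137, -0.001, 1.571]
wrist_force: [0.6, -0.0, -1.6]
width: 0.0602
time: 26.3
tool_pos: [0.5747, 0.0189, 0.1626]
ee_rot: [-3.14, -0.0, 1.571]
wrist_force: [0.1, 0.7, -1.4]
width: 0.0602
t 26.3 p [574.7  18.9 162.6] rpy [-3.1401e+00 -2.0000e-04  1.5710e+00] w 60.2 F [ 0.1  0.7 -1.4]
delta tool mm [-330.9 -109.1   -7.3]
rotvec [-0.0015 -0.0002  0.0002]
t 26.35 p [574.8  18.9 162.9] rpy [-3.1407e+00 -2.0000e-04  1.5710e+00] w 60.1 F [ 0.2  0.2 -1.7]
```

View pics/w5.png

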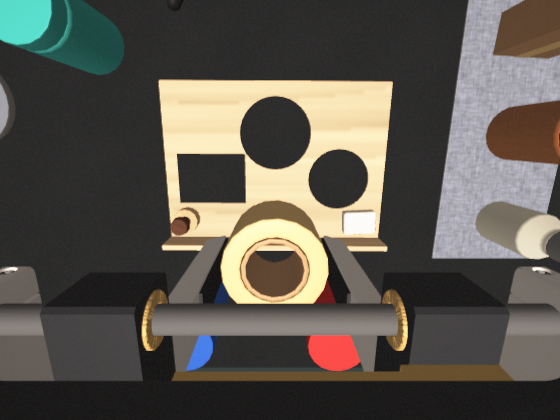

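The roll (275,271) is in the grip, and all three pads are visible at (211,178), (275,132) and (338,178). Measuring them and the roll's offset in the hand.

```bash
python3 -c "
from pads import *
s=snap('wrist');darks(s);o=st()
p=plane(s,[[275,270.5]],.163+.033);print('roll top',p)
print(proj(s,[[.5747,.0188,.196]]))"
```

```text
2065 px [274. 271.] rect [668.1  18.7] [59.3 69.3] 0.0 ell [666.2  18.8] [62.3 70.9]
3055 px [211. 177.] rect [549.7 -52.3] [53.6 75.2] 0.0 ell [549.6 -52.3] [62.3 89.5]
2591 px [338. 178.] rect [550.6  91.3] [66.2 65.5] 64.6 ell [550.6  91.2] [65.3 65.7]
3843 px [537. 153.] rect [538.6 300.2] [140.8  78.3] 13.4 ell [527.7 303.2] [ 73.7 160.1]
3855 px [275. 132.] rect [500.2  19.6] [75.6 76.2] 8.1 ell [500.3  19.7] [75.2 75.7]
2800 px [528.  27.] rect [396.3 272.6] [47.9 66.1] 13.4 ell [396.9 275.1] [48.3 70.4]
9148 px [269. 330.] rect [754.3  18.9] [123.2 351.6] 0.8 ell [751.8  23. ] [137.1 332.9]
t 26.4 p [574.9  18.9 163.1] rpy [-3.141e+00 -2.000e-04  1.571e+00] w 60.0 F [-0.6  0.  -0.8]
roll top [[0.57489572 0.01950999 0.196     ]]
[[273.68950514 270.16727663]]
```

```bash
python3 -m handwheel '{"delta_pos":[[-30,-10,0],[-48,-16,0],[-50,-17,0],[-50,-17,0],[-50,-17,0],[-48,-16,0],[-36,-11,0],[-19,-5,0]],"rotation":[[0,0,0],[0,0,0],[0,0,0],[0,0,0],[0,0,0],[0,0,0],[0,0,0],[0,0,0]],"claw":[1,1,1,1,1,1,1,1]}'
python3 -c "
from h import *;go(.4657,-.312,.07,np.pi/2)"
python3 -m handwheel '{"delta_pos":[[0,0,15],[0,0,30],[0,0,25],[0,0,10],[0,0,3],[0,0,0],[0,0,0],[0,0,0]],"rotation":[[0,0,0],[0,0,0],[0,0,0],[0,0,0],[0,0,0],[0,0,0],[0,0,0],[0,0,0]],"claw":[1,1,1,1,1,1,1,1]}'
python3 -c "
from h import *;go(.4657,-.312,.07,np.pi/2);a=snap('scene');b=snap('side');w=snap('wrist','w6');crop(a,50,200,190,320,5,'r_a');crop(b,200,310,350,420,5,'r_b')"
```

```text
time: 27.4
tool_pos: [0.4654, -0.3138, 0.1634]
ee_rot: [3.141, -0.0, 1.569]
wrist_force: [0.3, 1.0, -2.2]
width: 0.0599
t 27.4 p [ 465.4 -313.8  163.4] rpy [ 3.1415e+00 -1.0000e-04  1.5689e+00] w 59.9 F [ 0.3  1.  -2.2]
delta tool mm [ 1.8  0.3 93.4]
rotvec [ 0.0001 -0.0001 -0.0019]
time: 28.4
tool_pos: [0.4665, -0.3125, 0.0814]
ee_rot: [3.14, 0.001, 1.571]
wrist_force: [0.2, 0.4, -1.0]
width: 0.0605
t 28.4 p [ 466.5 -312.5   81.4] rpy [3.1402e+00 9.0000e-04 1.5709e+00] w 60.5 F [ 0.2  0.4 -1. ]
delta tool mm [ 0.5 -0.8 11.4]
rotvec [0.0013 0.0009 0.0001]
```

View pics/r_a.png

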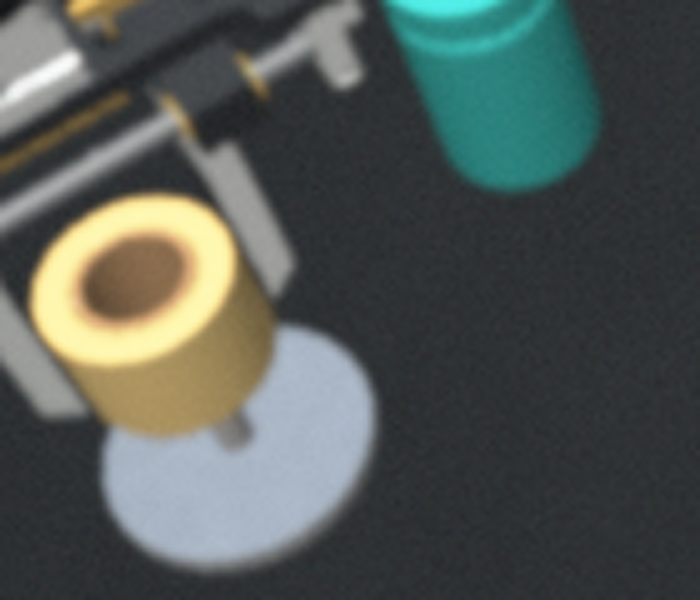

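View pics/r_b.png

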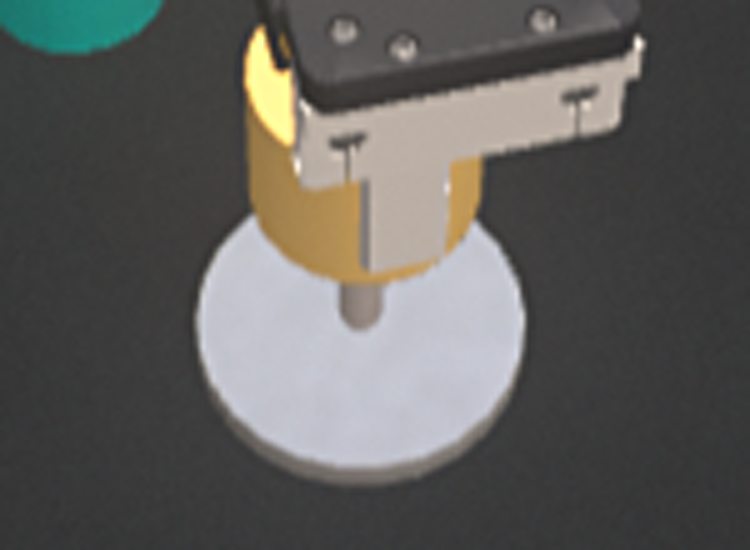

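View pics/w6.png

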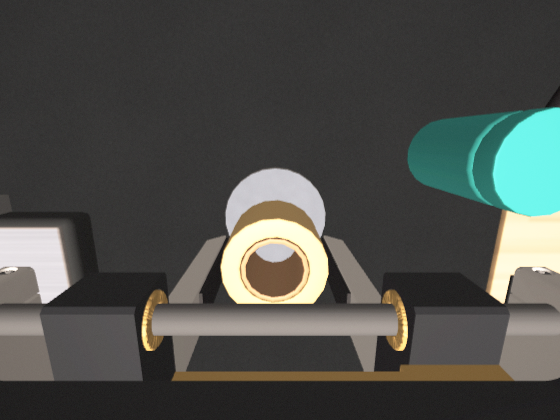

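The roll is centred over the post: in the side crop the post is at column 361 and the roll at 362. Lowering.

```bash
python3 -m handwheel '{"delta_pos":[[0,-1,8],[0,0,10],[0,0,10],[0,0,10],[0,0,8],[0,0,5],[0,0,2],[0,0,0]],"rotation":[[0,0,0],[0,0,0],[0,0,0],[0,0,0],[0,0,0],[0,0,0],[0,0,0],[0,0,0]],"claw":[1,1,1,1,1,1,1,1]}'
python3 -c "
from h import *;st();a=snap('scene');b=snap('side');w=snap('wrist','w7');crop(a,50,200,190,320,5,'q_a');crop(b,200,310,350,420,5,'q_b')"
```

```text
time: 29.55
tool_pos: [0.4652, -0.3122, 0.0276]
ee_rot: [3.141, 0.0, 1.571]
wrist_force: [0.6, 0.2, -1.3]
width: 0.0603
t 29.55 p [ 465.2 -312.2   27.6] rpy [3.1413e+00 1.0000e-04 1.5710e+00] w 60.3 F [ 0.6  0.2 -1.3]
```

View pics/q_a.png

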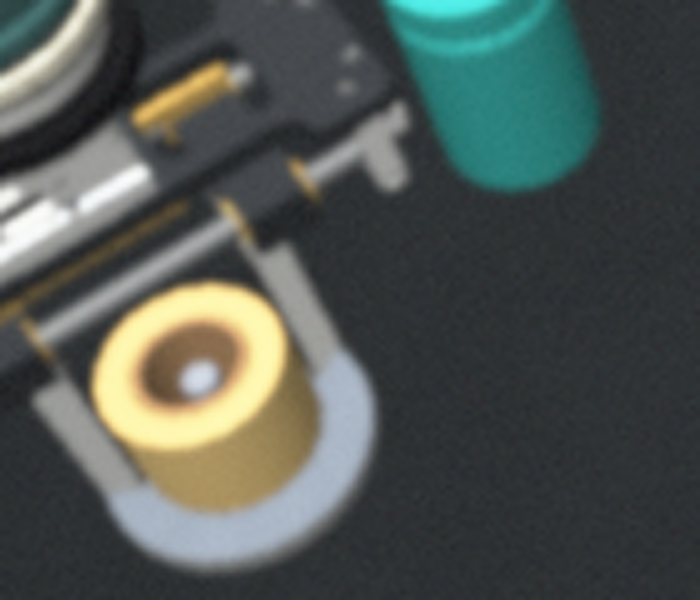

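View pics/w7.png

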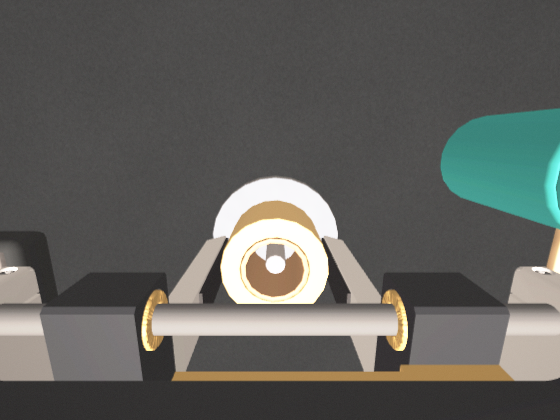

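The post shows inside the core at (275,265). One more millimetre down, then release and rise.

```bash
python3 -m handwheel '{"delta_pos":[[0,0,1],[0,0,0],[0,0,0],[0,0,0],[0,0,0],[0,0,-10],[0,0,-30],[0,0,-40]],"rotation":[[0,0,0],[0,0,0],[0,0,0],[0,0,0],[0,0,0],[0,0,0],[0,0,0],[0,0,0]],"claw":[1,-1,-1,-1,-1,-1,-1,-1]}'
python3 -m handwheel '{"delta_pos":[[0,0,-40],[0,0,-30],[34,2,0],[52,3,0],[54,3,0],[54,3,0],[54,3,0],[50,3,0]],"rotation":[[0,0,0],[0,0,0],[0,0,0],[0,0,0],[0,0,0],[0,0,0],[0,0,0],[0,0,0]],"claw":[-1,-1,-1,-1,-1,-1,-1,-1]}'
python3 -c "
from h import *;go(.5,.284,.17,np.pi/2);a=snap('scene','a8')
b=snap('side','s8')"
```

```text
time: 30.7
tool_pos: [0.4645, -0.3117, 0.1068]
ee_rot: [-3.14, -0.001, 1.571]
wrist_force: [-0.6, -0.2, 0.0]
width: 0.0939
time: 31.7
tool_pos: [0.4821, -0.0124, 0.1776]
ee_rot: [3.14, 0.0, 1.571]
wrist_force: [1.2, -0.2, 0.8]
width: 0.0939
t 31.7 p [482.1 -12.4 177.6] rpy [3.1397e+00 1.0000e-04 1.5712e+00] w 93.9 F [ 1.2 -0.2  0.8]
delta tool mm [296.4  18.    7.6]
rotvec [0.0019 0.0001 0.0004]
```

View pics/a8.png

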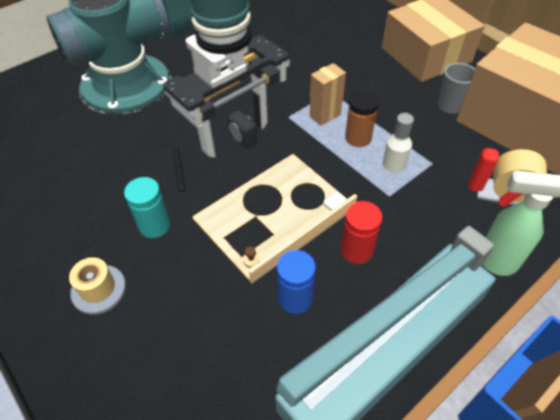

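View pics/s8.png

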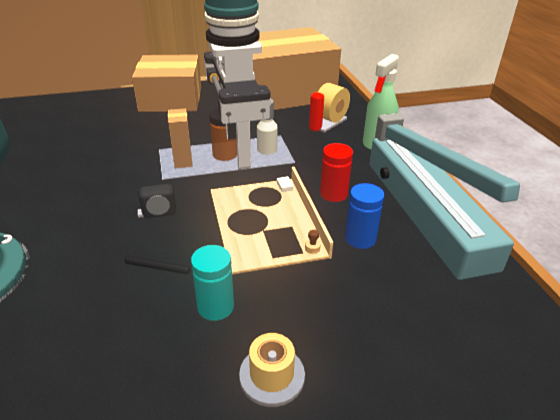

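The roll sits over the post on the stand base (side view (272,365)), and the three are untouched on the mat. Now the jar goes back.

```bash
python3 -m handwheel '{"delta_pos":[[34,2,0],[52,3,0],[54,3,0],[54,3,0],[54,4,0],[34,3,0],[14,0,8],[0,0,0]],"rotation":[[0,0,0],[0,0,0],[0,0,0],[0,0,0],[0,0,0],[0,0,0],[0,0,0],[0,0,0]],"claw":[-1,-1,-1,-1,-1,-1,-1,-1]}'
python3 -c "
from h import *;w=snap('wrist','w9');go(.5,.284,.064,np.pi/2)"
```

```text
time: 32.8
tool_pos: [0.4996, 0.2812, 0.1673]
ee_rot: [-3.14, 0.002, 1.571]
wrist_force: [-0.0, -0.4, 0.3]
width: 0.0941
t 32.85 p [499.8 280.6 167.8] rpy [-3.1404e+00  1.5000e-03  1.5704e+00] w 93.7 F [-0.3 -1.4 -0.3]
delta tool mm [  3.6   0.3 103.8]
rotvec [-0.0012  0.0015 -0.0004]
```

View pics/w9.png

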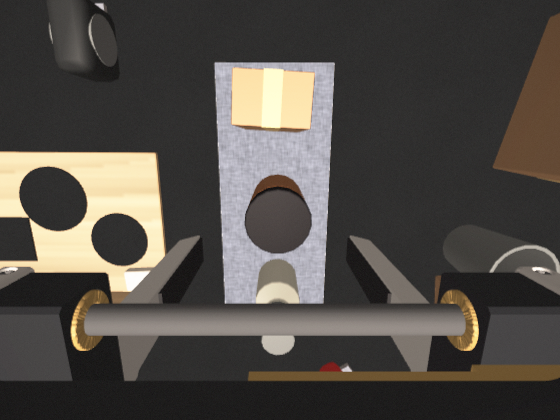

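The jar lid (278,220) is between the fingers. The carton top edge (233,68)–(314,73) shows it is still about 3° off square, which I'll correct later.

```bash
python3 -m handwheel '{"delta_pos":[[3,0,20],[0,0,30],[0,0,30],[0,0,15],[0,0,8],[0,0,0],[0,0,0],[0,0,0]],"rotation":[[0,0,0],[0,0,0],[0,0,0],[0,0,0],[0,0,0],[0,0,0],[0,0,0],[0,0,0]],"claw":[-1,-1,-1,-1,-1,1,1,1]}'
python3 -c "
from h import *;st()"
python3 -m handwheel '{"delta_pos":[[0,0,0],[0,0,0],[0,0,0],[0,0,0],[0,0,-5],[0,0,-15],[0,0,-30],[0,0,-40]],"rotation":[[0,0,0],[0,0,0],[0,0,0],[0,0,0],[0,0,0],[0,0,0],[0,0,0],[0,0,0]],"claw":[1,1,1,1,1,1,1,1]}'
python3 -c "
from h import *;go(.5003,.0199,.154,np.pi/2)"
```

```text
time: 33.85
tool_pos: [0.5006, 0.2852, 0.0666]
ee_rot: [3.14, -0.001, 1.571]
wrist_force: [-0.1, 0.1, 0.1]
width: 0.0669
t 33.85 p [500.6 285.2  66.6] rpy [ 3.1397e+00 -9.0000e-04  1.5711e+00] w 66.9 F [-0.1  0.1  0.1]
time: 34.85
tool_pos: [0.499, 0.2847, 0.1553]
ee_rot: [-3.138, 0.001, 1.571]
wrist_force: [0.0, -0.6, -2.2]
width: 0.0576
t 34.85 p [499.  284.7 155.3] rpy [-3.1385e+00  9.0000e-04  1.5712e+00] w 57.6 F [ 0.  -0.6 -2.2]
delta tool mm [-264.8    1.2    1.6]
rotvec [-0.0031  0.0009  0.0004]
```

```bash
python3 -m handwheel '{"delta_pos":[[-30,0,0],[-50,0,0],[-54,0,0],[-54,0,0],[-50,0,0],[-27,0,0],[0,0,0],[0,0,0]],"rotation":[[0,0,0],[0,0,0],[0,0,0],[0,0,0],[0,0,0],[0,0,0],[0,0,0],[0,0,0]],"claw":[1,1,1,1,1,1,1,1]}'
python3 -c "
from h import *;go(.5003,.0199,.0735,np.pi/2);s=snap('wrist','w10');crop(s,200,150,350,290,5,'w10c')
for i in range(3): st(); snap('side')
"
```

```text
time: 35.85
tool_pos: [0.5, 0.0206, 0.1557]
ee_rot: [3.141, -0.001, 1.571]
wrist_force: [0.7, 0.7, -1.8]
width: 0.0575
t 35.85 p [500.   20.6 155.7] rpy [ 3.1414e+00 -1.0000e-03  1.5713e+00] w 57.5 F [ 0.7  0.7 -1.8]
delta tool mm [-0.7  0.3 82.2]
rotvec [ 0.0002 -0.001   0.0005]
t 35.9 p [500.   20.9 155.7] rpy [ 3.1415e+00 -8.0000e-04  1.5721e+00] w 57.3 F [ 0.5  0.  -2.3]
t 35.95 p [500.   21.  155.6] rpy [ 3.1416e+00 -7.0000e-04  1.5726e+00] w 57.6 F [-0.8  0.5 -2. ]
t 36.0 p [500.   21.  155.5] rpy [-3.1416e+00 -5.0000e-04  1.5728e+00] w 57.9 F [ 0.2  0.8 -3.2]
```

View pics/w10c.png

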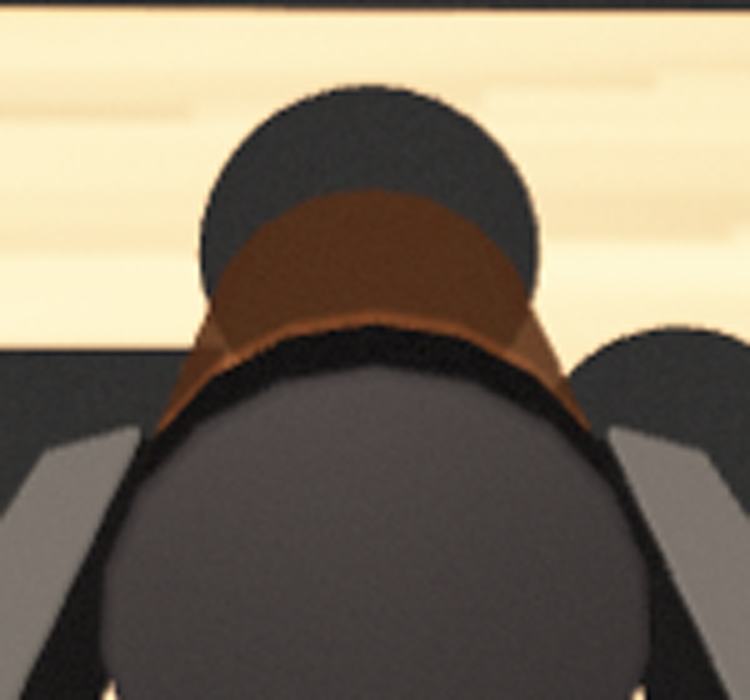

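```bash
python3 -c "
from h import *
s=snap('wrist')
print(plane(s,[[275,223.2]],.1975)+[.029,0,0], plane(s,[[220,269],[330,269]],.1975))
print('pad',plane(s,[[274,167],[240,199],[307.6,199]],.010))
"
```

```text
[[0.4997029 0.0214509 0.1975   ]] [[ 0.4950129  -0.00643197  0.1975    ]
 [ 0.49490716  0.04945924  0.1975    ]]
pad [[ 0.46187288  0.02077508  0.01      ]
 [ 0.49795699 -0.01767116  0.01      ]
 [ 0.4978082   0.05889256  0.01      ]]
```

```bash
python3 -m handwheel '{"delta_pos":[[-1,1,15],[0,0,30],[0,0,20],[0,0,10],[0,0,5],[0,0,2],[0,0,0],[0,0,0]],"rotation":[[0,0,0],[0,0,0],[0,0,0],[0,0,0],[0,0,0],[0,0,0],[0,0,0],[0,0,0]],"claw":[1,1,1,1,1,1,1,1]}'
python3 -c "
from h import *;st()"
python3 -m handwheel '{"delta_pos":[[0,0,0],[0,0,0],[0,0,0],[0,0,0],[0,0,-15],[0,0,-30],[0,0,-40],[0,0,-15]],"rotation":[[0,0,0],[0,0,0],[0,0,0],[0,0,0],[0,0,0],[0,0,0],[0,0,0],[0,0,0]],"claw":[-1,-1,-1,-1,-1,-1,-1,-1]}'
python3 -c "
from h import *;go(.6,.284,.18,np.pi/2)"
```

```text
time: 37.1
tool_pos: [0.5015, 0.0188, 0.0742]
ee_rot: [3.14, 0.0, 1.571]
wrist_force: [-0.5, 0.1, -2.3]
width: 0.0575
t 37.1 p [501.5  18.8  74.2] rpy [3.1401 0.     1.571 ] w 57.5 F [-0.5  0.1 -2.3]
time: 38.1
tool_pos: [0.5026, 0.0187, 0.1774]
ee_rot: [3.135, 0.0, 1.571]
wrist_force: [0.5, 0.8, -0.1]
width: 0.0943
t 38.1 p [502.6  18.7 177.4] rpy [3.1354e+00 4.0000e-04 1.5710e+00] w 94.3 F [ 0.5  0.8 -0.1]
delta tool mm [265.2  97.4  -2.1]
rotvec [0.0062 0.0004 0.0003]
```

```bash
python3 -m handwheel '{"delta_pos":[[35,13,0],[48,18,0],[48,18,0],[48,18,0],[48,18,0],[37,13,0],[0,0,0],[0,0,0]],"rotation":[[0,0,0],[0,0,0],[0,0,0],[0,0,0],[0,0,0],[0,0,0],[0,0,0],[0,0,0]],"claw":[-1,-1,-1,-1,-1,-1,-1,-1]}'
python3 -c "
from h import *;go(.6,.284,.09,np.pi/2);s=snap('wrist','w11');st()"
```

```text
time: 39.1
tool_pos: [0.5986, 0.2822, 0.1729]
ee_rot: [-3.14, 0.001, 1.571]
wrist_force: [-0.4, -0.4, -0.2]
width: 0.0937
t 39.1 p [598.6 282.2 172.9] rpy [-3.1404e+00  1.1000e-03  1.5709e+00] w 93.7 F [-0.4 -0.4 -0.2]
delta tool mm [ 1.9  1.5 82.9]
rotvec [-0.0012  0.0011  0.0001]
t 39.15 p [598.7 281.8 173.3] rpy [-3.1409e+00  7.0000e-04  1.5701e+00] w 93.8 F [-0.1 -0.6 -0.6]
```

View pics/w11.png

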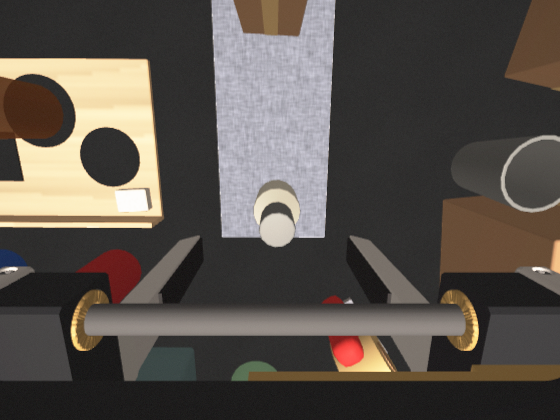

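The bottle cap (277,230) is centred between the fingers. Descending and gripping.

```bash
python3 -m handwheel '{"delta_pos":[[2,1,15],[0,0,30],[0,0,25],[0,0,10],[0,0,2],[0,0,0],[0,0,0],[0,0,0]],"rotation":[[0,0,0],[0,0,0],[0,0,0],[0,0,0],[0,0,0],[0,0,0],[0,0,0],[0,0,0]],"claw":[-1,-1,-1,-1,-1,1,1,1]}'
python3 -m handwheel '{"delta_pos":[[0,0,0],[0,0,0],[0,0,0],[0,0,0],[0,0,0],[0,0,0],[0,0,-5],[0,0,-15]],"rotation":[[0,0,0],[0,0,0],[0,0,0],[0,0,0],[0,0,0],[0,0,0],[0,0,0],[0,0,0]],"claw":[1,1,1,1,1,1,1,1]}'
python3 -m handwheel '{"delta_pos":[[0,0,-25],[0,0,-25],[-30,-8,0],[-42,-11,0],[-46,-12,0],[-46,-12,0],[-29,-7,0],[0,0,0]],"rotation":[[0,0,0],[0,0,0],[0,0,0],[0,0,0],[0,0,0],[0,0,0],[0,0,0],[0,0,0]],"claw":[1,1,1,1,1,1,1,1]}'
python3 -c "
from h import *;s=snap('wrist','w12');go(.5506,.0917,.097,np.pi/2);crop(s,200,130,350,290,4,'w12c')
for i in range(3):snap('side');st()"
```

```text
time: 40.15
tool_pos: [0.6005, 0.2851, 0.0925]
ee_rot: [3.14, -0.001, 1.571]
wrist_force: [-0.1, -0.5, 0.1]
width: 0.0674
time: 41.15
tool_pos: [0.599, 0.2845, 0.1103]
ee_rot: [-3.138, 0.001, 1.571]
wrist_force: [-0.6, -0.5, -2.3]
width: 0.0294
time: 42.15
tool_pos: [0.55, 0.0901, 0.1629]
ee_rot: [3.14, 0.0, 1.568]
wrist_force: [0.9, 0.1, -1.0]
width: 0.0295
t 42.2 p [550.3  91.4 162.8] rpy [ 3.1397e+00 -9.0000e-04  1.5693e+00] w 29.3 F [-0.4 -0.4 -2.8]
delta tool mm [ 0.2  0.2 65.8]
rotvec [ 0.0019 -0.0009 -0.0015]
t 42.25 p [550.4  92.2 162.5] rpy [ 3.1400e+00 -1.0000e-03  1.5706e+00] w 29.6 F [ 0.2 -0.1 -2.1]
t 42.3 p [550.4  92.6 162.2] rpy [ 3.1404e+00 -9.0000e-04  1.5715e+00] w 29.1 F [-0.7  0.1 -1.5]
t 42.35 p [550.3  92.8 161.9] rpy [ 3.1408e+00 -7.0000e-04  1.5720e+00] w 29.7 F [ 0.3 -0.3 -1.4]
```

View pics/w12.png

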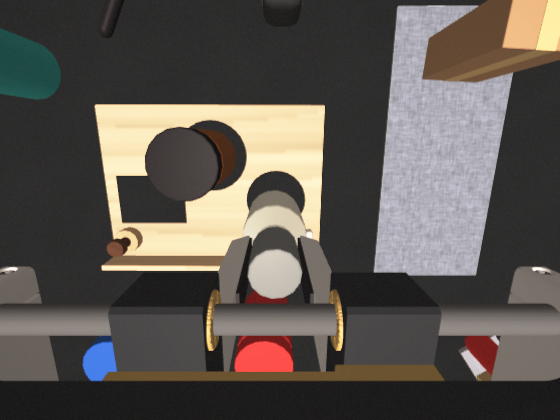

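View pics/w12c.png

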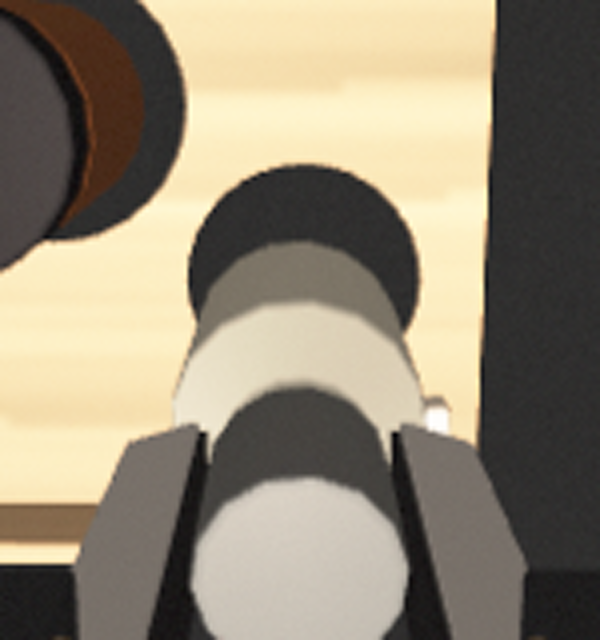

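```bash
python3 -c "
from h import *
s=snap('wrist');o=st();f=lambda p:(np.array(p,float)+.5)/4-.5+[200,130]
z=o['tool_pos'][2]+.0365
print('cap',plane(s,f([[300,478]]),z)+[.015,0,0],plane(s,f([[191,580],[408,580]]),z))
print('body bottom top edge', plane(s,f([[302,241]]),z-.125)+[.024,0,0])
print('pad',plane(s,f([[304,164]]),.010)+[.034,0,0],plane(s,f([[190,272],[419,272]]),.01))
"
```

```text
t 42.4 p [550.3  92.9 161.7] rpy [ 3.1412e+00 -5.0000e-04  1.5723e+00] w 29.3 F [ 0.6  0.1 -3. ]
cap [[0.55174404 0.09319911 0.19823132]] [[0.5512349  0.07872301 0.19823132]
 [0.55120444 0.10758812 0.19823132]]
body bottom top edge [[0.55175884 0.09382843 0.07323132]]
pad [[0.5510086  0.09456694 0.01      ]] [[0.54809502 0.06176004 0.01      ]
 [0.54801601 0.1278132  0.01      ]]
```

```bash
python3 -m handwheel '{"delta_pos":[[1,0,12],[0,0,20],[0,0,15],[0,0,8],[0,0,5],[0,0,2],[0,0,0],[0,0,0]],"rotation":[[0,0,0],[0,0,0],[0,0,0],[0,0,0],[0,0,0],[0,0,0],[0,0,0],[0,0,0]],"claw":[1,1,1,1,1,1,1,1]}'
python3 -c "
from h import *;b=snap('side');crop(b,200,110,350,260,4,'b1');st()"
```

```text
time: 43.4
tool_pos: [0.5504, 0.0929, 0.1001]
ee_rot: [3.14, -0.0, 1.571]
wrist_force: [1.3, 1.5, -2.0]
width: 0.0296
t 43.45 p [550.4  92.9 100.1] rpy [ 3.1404e+00 -2.0000e-04  1.5710e+00] w 29.4 F [ 0.  -0.7 -2. ]
```

View pics/b1.png

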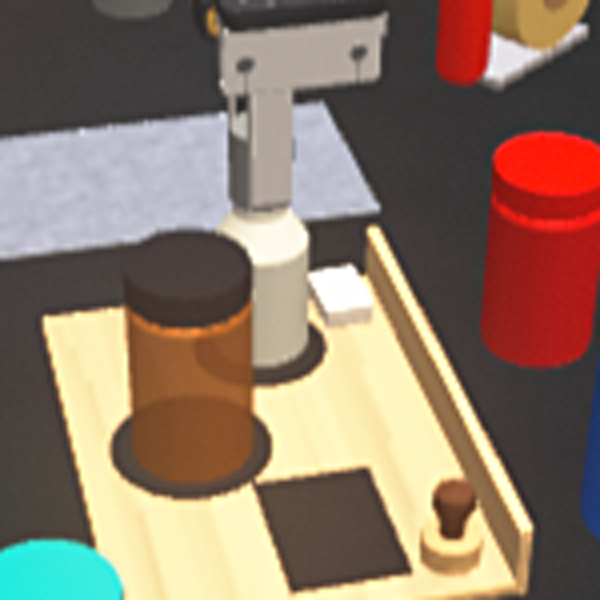

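The bottle hangs about 1 mm above its pad, and the jar is on its pad. Lowering 1 mm, then releasing, lifting and starting the turn.

```bash
python3 -m handwheel '{"delta_pos":[[0,0,1],[0,0,0],[0,0,0],[0,0,0],[0,0,0],[0,0,-15],[0,0,-30],[0,0,-40]],"rotation":[[0,0,0],[0,0,0],[0,0,0],[0,0,0],[0,0,0],[0,0,0],[0,0,0],[0,0,0]],"claw":[1,1,-1,-1,-1,-1,-1,-1]}'
python3 -m handwheel '{"delta_pos":[[25,-18,0],[45,-35,0],[48,-38,0],[48,-38,0],[25,-22,0],[0,0,0],[0,0,0],[0,0,0]],"rotation":[[0,0,0],[0,0,0],[0,0,0],[0,0,0],[0,0,0],[0,0,0.15],[0,0,0.171],[0,0,0.15]],"claw":[-1,-1,-1,-1,-1,-1,-1,-1]}'
python3 -m handwheel '{"delta_pos":[[0,0,0],[0,0,0],[0,0,0],[0,0,0],[0,0,0],[0,0,0],[0,0,0],[0,0,0]],"rotation":[[0,0,0.15],[0,0,0.17],[0,0,0.17],[0,0,0.17],[0,0,0.17],[0,0,0.17],[0,0,0.1],[0,0,0]],"claw":[-1,-1,-1,-1,-1,-1,-1,-1]}'
python3 -c "
from h import *;snap('side');o=go(.4,.284,.17,0);s=snap('wrist','w13');b=snap('side','s13');a=snap('scene','a13');crop(a,290,50,440,200,4,'a13c')"
```

```text
time: 44.45
tool_pos: [0.5496, 0.0928, 0.1845]
ee_rot: [-3.14, -0.0, 1.571]
wrist_force: [0.3, -0.2, 0.3]
width: 0.0861
time: 45.45
tool_pos: [0.3991, 0.2842, 0.185]
ee_rot: [3.14, -0.002, 1.095]
wrist_force: [-0.1, 1.4, 0.2]
width: 0.0938
time: 46.45
tool_pos: [0.3993, 0.284, 0.1847]
ee_rot: [-3.141, -0.002, 0.001]
wrist_force: [0.4, -0.2, -0.3]
width: 0.094
t 46.5 p [399.2 284.  184.5] rpy [-3.1408e+00 -1.3000e-03  1.8000e-03] w 93.9 F [-0.4 -0.1 -0.9]
delta tool mm [ 0.8 -0.  14.5]
rotvec [-0.0008 -0.0013  0.0018]
```

View pics/w13.png

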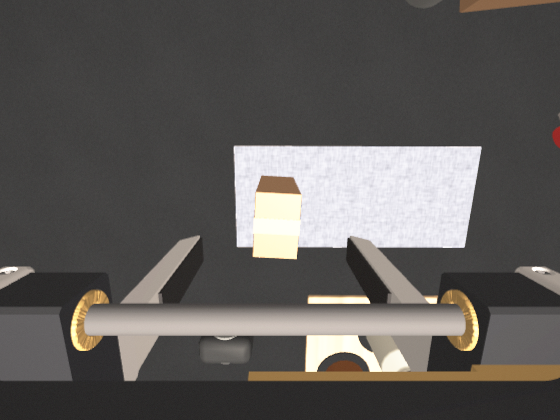

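View pics/s13.png

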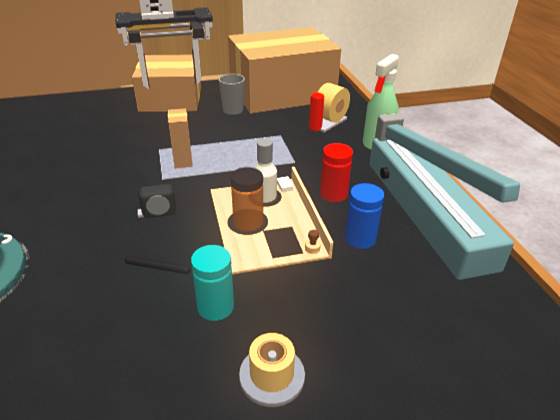

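View pics/a13c.png

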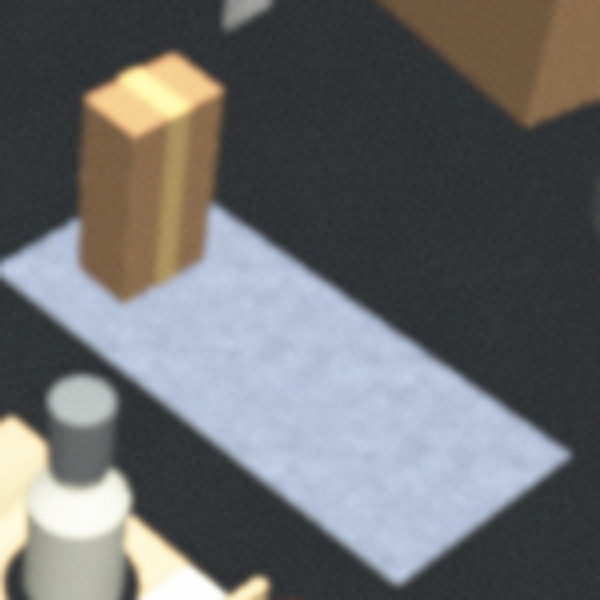

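The carton top is at (277,225) in the wrist view. Both round items are on their pads. Zooming in for the carton's yaw.

```bash
python3 -c "
from h import *
s=snap('wrist');crop(s,225,160,335,275,6,'w13c')"
```

```text
(no output)
```

View pics/w13c.png

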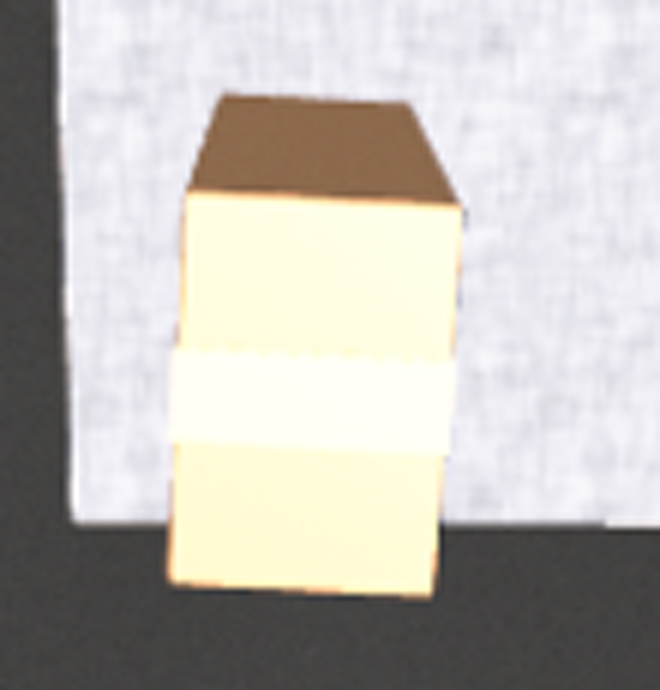

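```bash
python3 -c "
from h import *
s=snap('wrist');o=st();f=lambda p:(np.array(p,float)+.5)/6-.5+[225,160]
c=plane(s,f([[186,193],[461,206],[433,598],[168,583]]),.118)
print(c,c.mean(0),cv2.minAreaRect((c[:,:2]*1000).astype(np.float32)))
a=lambda i,j:np.degrees(np.arctan2(*(c[j]-c[i])[[1,0]]));print(a(0,1),a(3,2),a(3,0)-90,a(2,1)-90)
m=plane(s,f([[75,523],[600,523]]),.003);print(m)
"
```

```text
t 46.75 p [399.  283.8 183.7] rpy [-3.1414e+00 -2.0000e-04  6.0000e-04] w 94.0 F [-0.4 -0.2 -0.2]
[[0.38403639 0.31013819 0.118     ]
 [0.42298506 0.30829399 0.118     ]
 [0.42018585 0.24850611 0.118     ]
 [0.38045974 0.2509064  0.118     ]] [0.40191676 0.27946117 0.118     ] ((402.1263732910156, 279.5750427246094), (59.84787368774414, 39.798553466796875), 86.54446411132812)
-2.7108982689774748 -3.4576517557765363 -3.45555116373383 -2.6805733102003444
[[0.35137105 0.2160567  0.003     ]
 [0.46592436 0.21610871 0.003     ]]
```

```bash
python3 -m handwheel '{"delta_pos":[[3,4,10],[0,0,30],[0,0,35],[0,0,25],[0,0,10],[0,0,4],[0,0,0],[0,0,0]],"rotation":[[0,0,0.054],[0,0,0],[0,0,0],[0,0,0],[0,0,0],[0,0,0],[0,0,0],[0,0,0]],"claw":[-1,-1,-1,-1,-1,-1,-1,1]}'
python3 -m handwheel '{"delta_pos":[[0,0,0],[0,0,0],[0,0,0],[0,0,0],[0,0,0],[0,0,0],[0,0,0],[0,0,-5]],"rotation":[[0,0,0],[0,0,0],[0,0,0],[0,0,0],[0,0,0],[0,0,0],[0,0,0],[0,0,0]],"claw":[1,1,1,1,1,1,1,1]}'
python3 -m handwheel '{"delta_pos":[[0,0,-20],[0,0,-35],[0,0,-45],[0,20,-10],[0,35,0],[0,45,0],[0,45,0],[0,45,0]],"rotation":[[0,0,0],[0,0,0],[0,0,0],[0,0,-0.054],[0,0,0],[0,0,0],[0,0,0],[0,0,0]],"claw":[1,1,1,1,1,1,1,1]}'
python3 -c "
from h import *;snap('side');o=go(.5497,-.0523,.185,0)"
```

```text
time: 47.75
tool_pos: [0.4027, 0.2802, 0.0707]
ee_rot: [-3.14, -0.002, -0.054]
wrist_force: [-0.1, 1.8, 0.5]
width: 0.0873
time: 48.75
tool_pos: [0.4014, 0.2794, 0.0737]
ee_rot: [3.141, 0.002, -0.054]
wrist_force: [-0.5, 0.2, -2.6]
width: 0.0396
time: 49.75
tool_pos: [0.4006, 0.0885, 0.1844]
ee_rot: [3.141, -0.0, 0.0]
wrist_force: [0.6, 0.0, -2.0]
width: 0.0401
t 49.8 p [400.5  83.5 184.4] rpy [ 3.1354e+00  2.0000e-04 -4.8000e-03] w 39.7 F [ 0.3 -2.7 -2. ]
delta tool mm [149.8 135.    0.2]
rotvec [ 0.0062  0.0002 -0.0048]
```

```bash
python3 -m handwheel '{"delta_pos":[[0,40,-10],[0,52,-10],[0,40,0],[25,5,0],[48,0,0],[48,0,0],[28,0,0],[0,0,0]],"rotation":[[0,0,0],[0,0,0],[0,0,0],[0,0,0],[0,0,0],[0,0,0],[0,0,0],[0,0,0]],"claw":[1,1,1,1,1,1,1,1]}'
python3 -m handwheel '{"delta_pos":[[0,0,15],[0,0,25],[0,0,10],[0,0,0],[0,0,0],[0,0,0],[0,0,0],[0,0,0]],"rotation":[[0,0,0],[0,0,0],[0,0,0],[0,0,0],[0,0,0],[0,0,0],[0,0,0],[0,0,0]],"claw":[1,1,1,1,1,1,1,1]}'
python3 -c "
from h import *;o=go(.5497,-.0523,.0775,0);s=snap('wrist','w14');crop(s,190,120,350,285,4,'w14c');b=snap('side');crop(b,200,90,350,260,3,'b14');a=snap('scene');crop(a,185,120,365,280,4,'a14')"
```

```text
time: 50.8
tool_pos: [0.5507, -0.047, 0.203]
ee_rot: [-3.141, 0.003, 0.0]
wrist_force: [0.5, 0.4, -2.4]
width: 0.04
time: 51.8
tool_pos: [0.5501, -0.0472, 0.1548]
ee_rot: [3.142, -0.0, 0.0]
wrist_force: [0.2, -0.7, -2.0]
width: 0.0397
t 51.8 p [550.1 -47.2 154.8] rpy [ 3.1416e+00 -5.0000e-04  0.0000e+00] w 39.7 F [ 0.2 -0.7 -2. ]
delta tool mm [-0.4  5.1 77.3]
rotvec [ 0.     -0.0005  0.    ]
```

View pics/w14c.png

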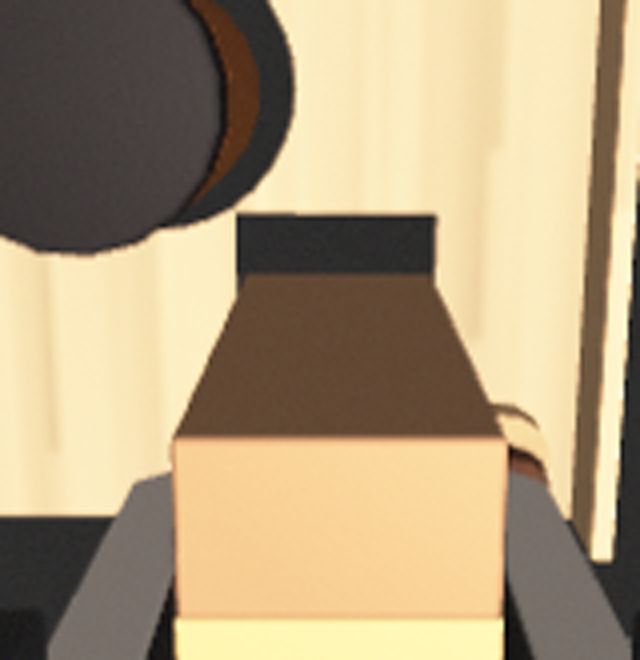

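View pics/b14.png

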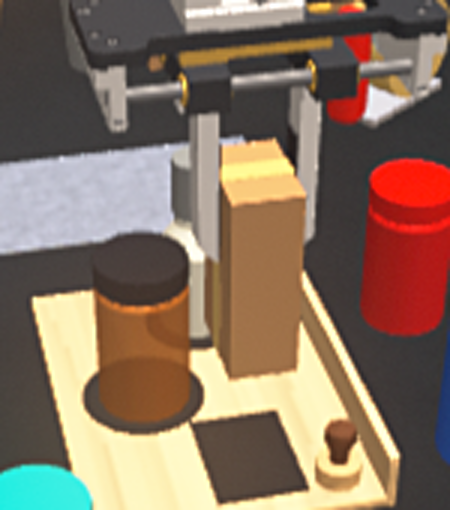

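View pics/a14.png

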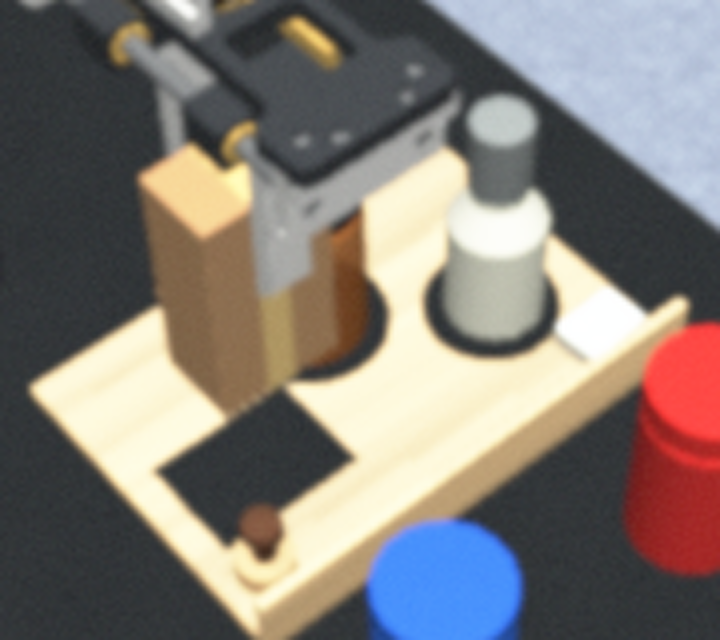

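```bash
python3 -c "
from h import *
s=snap('wrist');o=st();f=lambda p:(np.array(p,float)+.5)/4-.5+[190,120]
z=o['tool_pos'][2]+.0485
t=plane(s,f([[174,437],[503,437]]),z);b=plane(s,f([[242,276],[434,274]]),z-.115);p=plane(s,f([[238,215],[436,215]]),.01)
print('carton top',t,t.mean(0)-[0,.03,0]);print('bottom',b,b.mean(0)-[0,.03,0]);print('pad',p,p.mean(0)-[0,.038,0])"
```

```text
t 52.0 p [549.9 -47.1 154.4] rpy [-3.1415e+00  1.0000e-04  0.0000e+00] w 39.6 F [ 0.4  0.6 -2.9]
carton top [[ 0.53155128 -0.01753028  0.20294923]
 [ 0.56996118 -0.01753663  0.20294923]] [ 0.55075623 -0.04753345  0.20294923]
bottom [[ 0.53030636 -0.01830763  0.08794923]
 [ 0.57105955 -0.01788128  0.08794923]] [ 0.55068295 -0.04809446  0.08794923]
pad [[ 0.52306167 -0.01467808  0.01      ]
 [ 0.57774896 -0.01468041  0.01      ]] [ 0.55040531 -0.05267925  0.01      ]
```

```bash
python3 -m handwheel '{"delta_pos":[[0,5,12],[0,0,22],[0,0,22],[0,0,12],[0,0,6],[0,0,2],[0,0,1],[0,0,0]],"rotation":[[0,0,0],[0,0,0],[0,0,0],[0,0,0],[0,0,0],[0,0,0],[0,0,0],[0,0,0]],"claw":[1,1,1,1,1,1,1,1]}'
python3 -c "
from h import *;o=go(.5497,-.0523,.0775,0);b=snap('side');crop(b,200,110,350,260,4,'b15')"
```

```text
time: 53.0
tool_pos: [0.5504, -0.0522, 0.0781]
ee_rot: [3.141, -0.001, 0.0]
wrist_force: [0.3, 0.3, -2.0]
width: 0.0398
t 53.0 p [550.4 -52.2  78.1] rpy [ 3.1414e+00 -1.3000e-03  1.0000e-04] w 39.8 F [ 0.3  0.3 -2. ]
delta tool mm [-0.7  0.1  0.6]
rotvec [ 0.0002 -0.0013  0.0001]
```

View pics/b15.png

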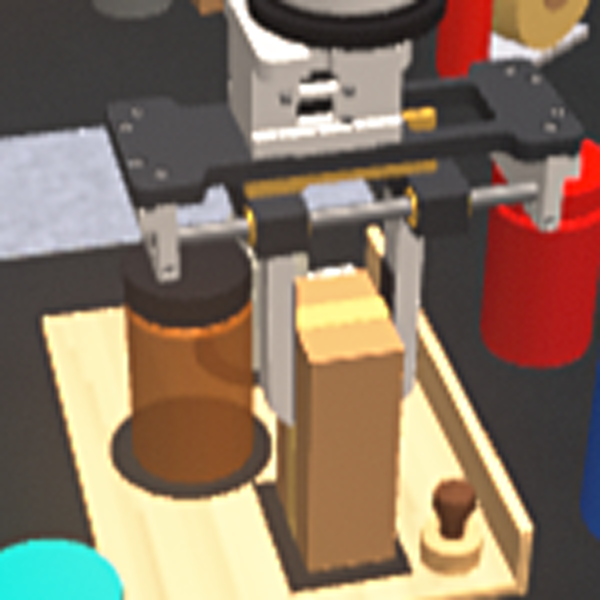

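The carton is square over its pad. Lowering 1 mm, releasing and rising.

```bash
python3 -m handwheel '{"delta_pos":[[0,0,1],[0,0,0],[0,0,0],[0,0,0],[0,0,0],[0,0,-15],[0,0,-30],[0,0,-40]],"rotation":[[0,0,0],[0,0,0],[0,0,0],[0,0,0],[0,0,0],[0,0,0],[0,0,0],[0,0,0]],"claw":[1,1,-1,-1,-1,-1,-1,-1]}'
python3 -m handwheel '{"delta_pos":[[0,15,-40],[0,25,-40],[0,35,-20],[0,35,0],[0,15,0],[0,0,0],[0,0,0],[0,0,0]],"rotation":[[0,0,0],[0,0,0],[0,0,0],[0,0,0],[0,0,0],[0,0,0],[0,0,0],[0,0,0]],"claw":[-1,-1,-1,-1,-1,-1,-1,-1]}'
python3 -c "
from h import *;st();s=snap('wrist','w16');crop(s,150,60,400,260,3,'w16c');b=snap('side','s16');crop(b,200,110,350,260,4,'b16');a=snap('scene');crop(a,185,120,365,280,4,'a16')"
```

```text
time: 54.05
tool_pos: [0.5494, -0.052, 0.1625]
ee_rot: [-3.141, 0.001, 0.0]
wrist_force: [0.6, -1.1, 0.3]
width: 0.0935
time: 55.05
tool_pos: [0.5499, -0.1759, 0.2614]
ee_rot: [-3.141, 0.0, 0.002]
wrist_force: [0.6, 0.3, 0.3]
width: 0.094
t 55.05 p [ 549.9 -175.9  261.4] rpy [-3.141e+00  2.000e-04  1.600e-03] w 94.0 F [0.6 0.3 0.3]
```

View pics/w16.png

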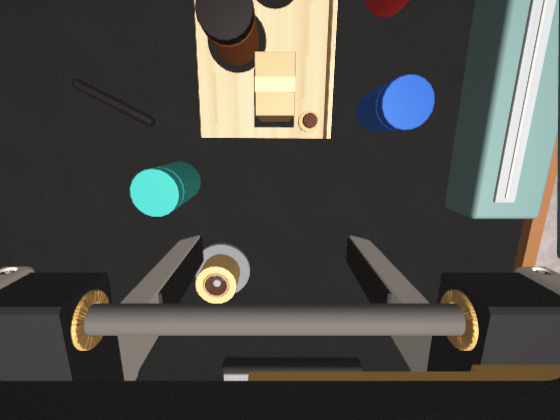

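View pics/b16.png

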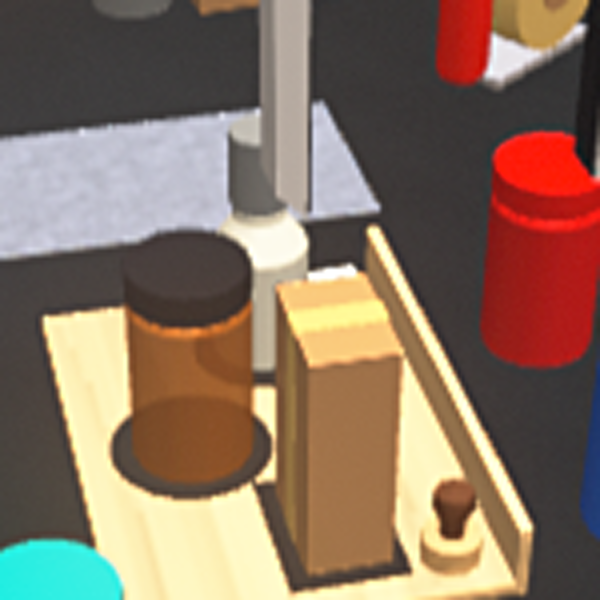

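View pics/s16.png

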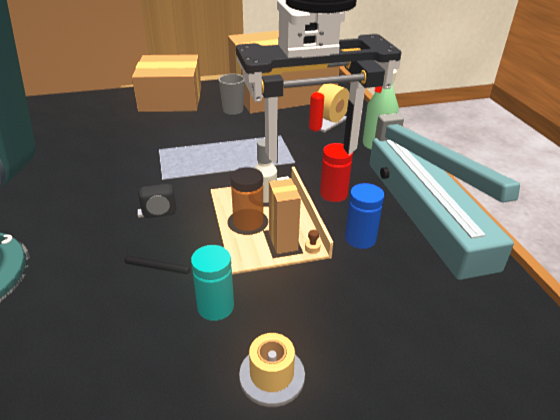

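View pics/w16c.png

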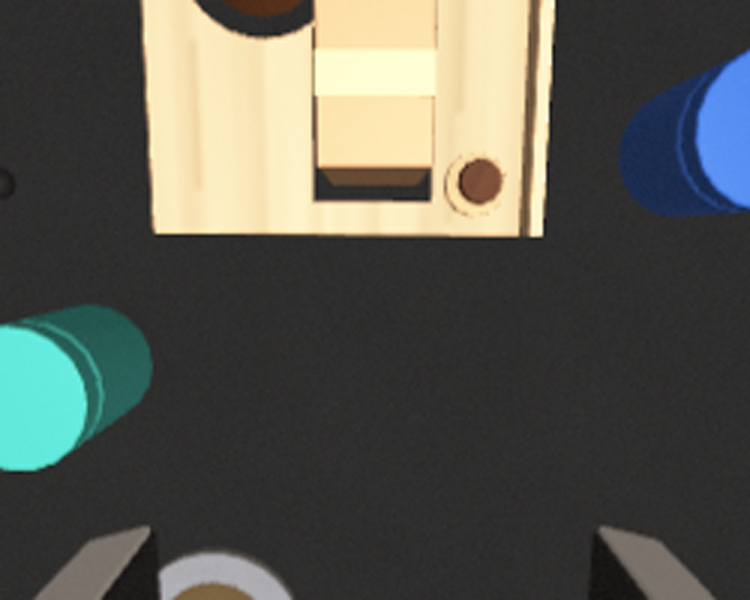

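View pics/a16.png

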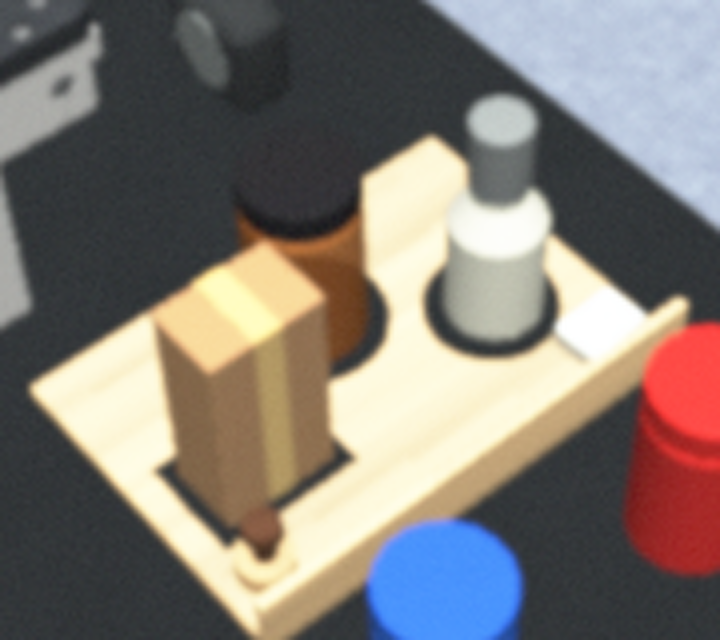

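```bash
python3 -m handwheel '{"delta_pos":[[0,-10,-20],[0,-25,-20],[0,-35,-20],[0,-35,0],[0,-15,0],[0,0,0],[0,0,0],[0,0,0]],"rotation":[[0,0,0],[0,0,0],[0,0,0],[0,0,0],[0,0,0],[0,0,0],[0,0,0],[0,0,0]],"claw":[-1,-1,-1,-1,-1,-1,-1,-1]}'
python3 -c "
from h import *;st();s=snap('wrist','w17');crop(s,180,40,380,240,4,'w17c')"
```

```text
time: 56.2
tool_pos: [0.5499, -0.0582, 0.321]
ee_rot: [3.142, 0.001, -0.002]
wrist_force: [1.1, -0.5, 0.5]
width: 0.094
t 56.2 p [549.9 -58.2 321. ] rpy [ 3.1416e+00  8.0000e-04 -1.5000e-03] w 94.0 F [ 1.1 -0.5  0.5]
```

View pics/w17.png

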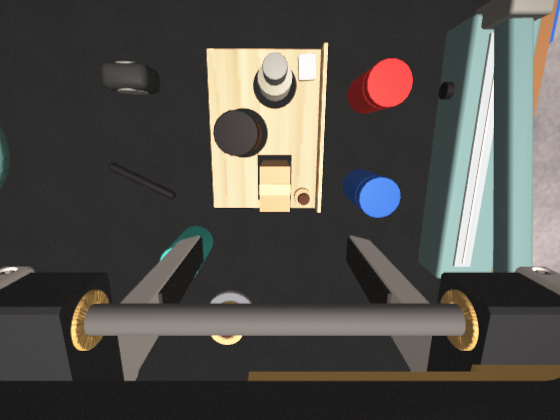

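```bash
python3 -c "
import cv2
im=cv2.imread('pics/w17.png');cv2.imwrite('pics/w17d.png',cv2.resize(im[60:240,190:350],None,fx=3.3,fy=3.3,interpolation=2))"
```

```text
(no output)
```

View pics/w17d.png

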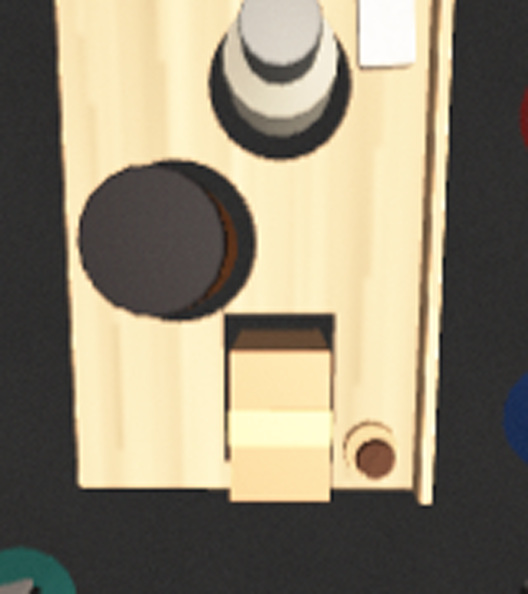

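```bash
python3 -c "
from h import *
np.set_printoptions(precision=4,suppress=True)
s=snap('wrist');o=st();f=lambda p:(np.array(p,float)+.5)/3.3-.5+[190,60]
print('cap',plane(s,f([[280,31]]),.135),'lid',plane(s,f([[152,239]]),.115))
c=plane(s,f([[231,349],[330,349],[330,501],[229,501]]),.125);print('carton',c.mean(0),c[1]-c[0],c[2]-c[1])
print('bpad',plane(s,f([[210,83],[350,85],[281,158]]),.01),'jpad',plane(s,f([[256,240],[176,159],[180,320]]),.01),'cpad',plane(s,f([[225,314],[334,314]]),.01))
a=snap('scene');b=snap('side')
A=lambda p:(np.array(p,float)+.5)/4-.5+[185,120]
B=lambda p:(np.array(p,float)+.5)/4-.5+[200,110]
print('scene cap',plane(a,A([[502,120]]),.135),'lid',plane(a,A([[298,176]]),.115))
c=plane(a,A([[156,311],[211,373],[326,297],[265,243]]),.125);print(c.mean(0),c[3]-c[0],c[1]-c[0])
c=plane(b,B([[277,287],[301,366],[399,352],[370,273]]),.125);print('side carton',c.mean(0),c[0]-c[1],c[3]-c[2])
print('side lid',plane(b,B([[187,264]]),.115))
"
```

```text
t 56.3 p [549.9 -58.  321.2] rpy [-3.1416  0.0005 -0.0013] w 94.1 F [ 0.1 -0.   0.8]
cap [[0.5511 0.0889 0.135 ]] lid [[0.5017 0.0195 0.115 ]]
carton [ 0.551 -0.052  0.125] [ 0.0382 -0.0001  0.    ] [ 0.0007 -0.0605  0.    ]
bpad [[0.5181 0.0924 0.01  ]
 [0.5843 0.0914 0.01  ]
 [0.5516 0.0588 0.01  ]] jpad [[ 0.5393  0.0207  0.01  ]
 [ 0.5011  0.0584  0.01  ]
 [ 0.501  -0.0179  0.01  ]] cpad [[ 0.5236 -0.015   0.01  ]
 [ 0.578  -0.015   0.01  ]]
scene cap [[0.5492 0.0926 0.135 ]] lid [[0.5019 0.0162 0.115 ]]
[ 0.5497 -0.052   0.125 ] [0.0003 0.0562 0.    ] [ 0.0399 -0.0022  0.    ]
side carton [ 0.5501 -0.0522  0.125 ] [0.004  0.0576 0.    ] [ 0.0043  0.0587 -0.    ]
side lid [[0.5004 0.0176 0.115 ]]
```

```bash
python3 -c "
from h import *
s=snap('wrist');crop(s,235,40,315,120,7,'cap')"
```

```text
(no output)
```

View pics/cap.png

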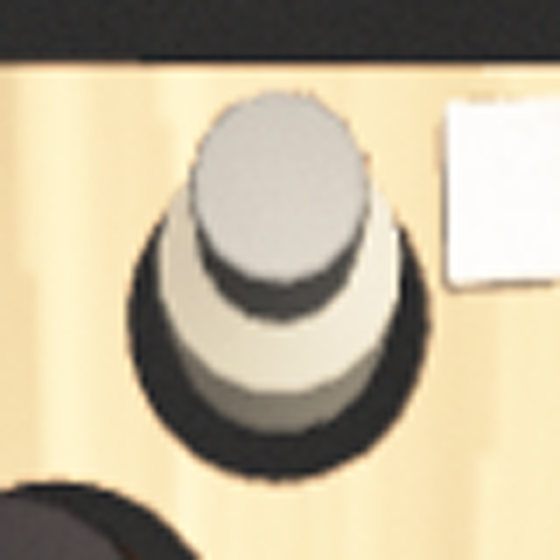

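The cap centre at (279,187) in this crop gives y ≈ 0.0925, which matches the pad. Everything is within about 1 mm, so I'm handing in.

```bash
python3 -c "
from bench import robot
print(robot.close_job(), robot.get_obs()['time'])"
```

```text
the job is handed in; nothing more can be done
the job is handed in; nothing more can be done
```

The job is done and handed in at about 56 s of the 144 s allowed. I stood the bottle, jar and carton together on the side mat and slipped the roll over the post. Then I put the three back upright on their own pads.

**Last checks:**
- **Placing:** In the last wrist view the bottle, jar and carton each measured within about 1 mm of their pads' centres.
- **Bottle:** My first reading there was 4 mm off because the picture crop cut off the cap. A wider crop gave about 0 mm.
- **Jar:** The scene camera put the jar lid about 4 mm to the side of its pad's centre. It gave the same reading before I moved the jar, so I put this down to the dark lid on a dark background. The wrist and side views put it about 1 and 3 mm off.
- **Carton:** The wrist view shows it parallel to its pad, after I corrected a 3° twist it had from the start. The side view gave about 4° on hand-picked corners, but it also read nearly 6° at the start against the wrist view's 3°, so I trusted the wrist view.
- **Roll and stamp:** The roll looks seated on the stand base with the post in its core. The stamp looks undisturbed; I didn't measure its position again at the end.
- **Robot:** The gripper was open and touching nothing, and every wrist force I read was below 4 N.

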